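# Sort tested transformers into their trays and scrap the broken one

## Robot

A 6-joint arm with a two-finger parallel gripper is mounted at the origin on the work surface. World frame = base frame: x ahead of the robot, y to its left, z up, the work surface at z = 0. Lengths are in m, angles in rad, forces in N, time in s.
With the tool pointing down it reaches from about 0.35 to 0.775 m from the base axis. Payload 5.5 kg.
Tool frame: the origin (TCP) lies at the very end of the fingers, on their centre line; the grasp point (between the pads) lies behind it (env.hold_point_z is the z of the grasp point in the tool frame, in m); z points along the fingers, y is the line along which they close (so a half turn about z gives the same grasp; the last joint's range is limited). The gripper opens to 85 mm and grips with 20 to 120 N. Pads are 22 mm wide; open, the fingers measure 114 mm over their backs; the gripper's body (76 mm by 85 mm) begins 54 mm behind the grasp point. The pads swing forward as they close: fully open they stand 13 mm farther back than shut.
Start: joints at [1.112, 0.313, 0.046, 1.304, 0, 1.431], TCP at [0.18, 0.546, 0.231] pointing down, gripper open.
Joint ranges: [-2.76, 2.76], [-0.86, 1.69], [-1.03, 1.26], [-2.2, 2.34], [-1.47, 1.5], [-3.14, 3.14]. Speed limits (rad/s): [2.57, 2.57, 3.14, 3.14, 3.14, 3.14].

## Interface

Orientations are given as a unit quaternion [w, x, y, z].
In Python, from workcell import env gives the robot as it stands.
- The arm moves only by the tool arm_command, never from a script. Its argument "rows" is a list of rows, each an object with "delta_pos": the shift along the tool's x, y, z scaled (see below), a list of three; "rot": the turn, a rotation vector about the tool's x, y, z scaled (see below), a list of three; "fingers": the closure, from 0 (fully open) to 1 (shut). A call has 1 to 20 rows; each row shifts and turns the commanded pose from where the row before left it, along the tool's axes as they then stand; what a row does not reach is not made up. The controller multiplies each number of a shift by 0.02 m and each number of a turn by 360 degrees. A row lasts 1/10 s, in which the tool goes at most 50 mm and 8.59 degrees, less where a joint would pass 70% of its speed; a pose out of reach is approached as far as the arm can. A call with a number of a shift or a turn outside -1 to 1 is refused whole. A call with a gripper value outside its range is refused whole. The fingers move at their own pace and stop on an object; "squeeze" is the grip in N (left out, the last holds). Time passes only in rows, so rows that do not move let the fingers close. It gives the time, the measured TCP pose, the force and the opening at its end, in the units of the state.
- env.get_state(): the state, without advancing time (a new reading comes with each control period).
- env.read_camera(name): name is "scene" or "top" or "wrist"; returns (picture, depth): 384x512x3 uint8, blue, green, red; 384x512 float32, m along the optical axis (not along the pixel's ray), 0 where there is no reading.
- env.get_calibration(name): a dict with "mtx" (3x3 intrinsics, pixels), "R" (3x3) and "t" (3): a world point X has camera coordinates R X + t. Camera axes: x right, y down, z forward; pixel columns grow to the right and rows downward; lengths in m; the calibration is good to about 2 mm. A picture is of the moment at which its call begins: read the wrist's pose just before it. get_calibration takes no time and is no camera call; for the wrist camera it gives the pose at the moment of the call.
- env.hand_in(): hands the job in, once; it reports no verdict.
The state is a dict: "clock": time; "joint_pos": joint angles; "qvel": joint speeds; "tau": joint torques, N m; "tcp_pos": TCP position; "orientation": TCP orientation; "wrist_force": force on the tool from outside, world axes, zero at the start; "ft_torque": the same for the moment, N m; "finger_gap": finger opening in m.
Only numpy, scipy, OpenCV 4.12 (cv2) and the standard library are available. Lean on these libraries where they do the work, as an engineer would, in place of code of your own. Each camera call takes 0.05 s, during which the arm holds its last target. There are 200 camera calls.

## Task

Four transformers lie among the other parts on the mat. Put each of the three sound ones upright into the empty pocket of the tray that holds its own size, turned the same way as its neighbour (either way round) and set down gently, not dropped. Push the one with the broken core through the sprung flap into the reject box, so that it lies inside and the flap is shut again.

Things in the scene. Friction and masses are not known exactly. Their poses are not given: they have to be found in the camera images.
- transformer_large: Large sound transformer, upright on the mat: black core forming a closed frame, its bar right across the top, round a yellow winding on a white bobbin. 56 mm wide (y) over the flat core legs, 44 deep (x), 60 high, about 250 g. Origin: centre of its underside, z up. Grasp across the legs (y), fingertips 12 mm above the underside to clear the tray walls. Mat top z = 2 mm.
- transformer_medium: Medium sound transformer, upright on the mat: black core forming a closed frame, its bar right across the top, round a yellow winding on a white bobbin. 42 mm wide (y) over the flat core legs, 34 deep (x), 47 high, about 120 g. Origin: centre of its underside, z up. Grasp across the legs (y), fingertips 12 mm above the underside to clear the tray walls. Mat top z = 2 mm.
- transformer_small: Small sound transformer, upright on the mat: black core forming a closed frame, its bar right across the top, round a yellow winding on a white bobbin. 32 mm wide (y) over the flat core legs, 26 deep (x), 36 high, about 60 g. Origin: centre of its underside, z up. Grasp across the legs (y), fingertips 12 mm above the underside to clear the tray walls. Mat top z = 2 mm.
- transformer_broken: Broken transformer, upright on the mat, medium type but the upper half of its black core has snapped off: no bar crosses the top, the white bobbin lies bare. 42 mm wide (y) over the leg stumps, which end 26 mm up; 34 deep (x), 41 high, about 80 g. Origin: centre of its underside, z up. Grasp across the stumps (y), fingertips 6 mm above the underside.
- tray_large: Fixed black tray of two equal pockets; the farther holds a fixed large transformer (top 63 mm up), the nearer is empty. Origin: centre of the EMPTY pocket at the tray's underside, z up, x to the filled pocket's centre 60 mm away. Pocket 56 mm (x) by 68 mm (y), floor 3 mm and wall tops 10 mm up, walls 4 mm thick. Transformers stand with their width along tray y.
- tray_medium: Fixed black tray of two equal pockets; the farther holds a fixed medium transformer (top 50 mm up), the nearer is empty. Origin: centre of the EMPTY pocket at the tray's underside, z up, x to the filled pocket's centre 50 mm away. Pocket 46 mm (x) by 54 mm (y), floor 3 mm and wall tops 10 mm up, walls 4 mm thick. Transformers stand with their width along tray y.
- tray_small: Fixed black tray of two equal pockets; the farther holds a fixed small transformer (top 39 mm up), the nearer is empty. Origin: centre of the EMPTY pocket at the tray's underside, z up, x to the filled pocket's centre 42 mm away. Pocket 38 mm (x) by 44 mm (y), floor 3 mm and wall tops 10 mm up, walls 4 mm thick. Transformers stand with their width along tray y.
- reject_box: Fixed grey steel box 150 mm (x) by 180 (y), 120 high, closed but for an 88 (x) by 140 (y) mm opening in the middle of its top, filled by a bare metal flap. Origin: centre of its underside, z up, x from the lock side near the robot to the hinge side, y along the hinge (at x = +44, z = 119 mm). Hollow inside, floor 3 mm up.
- flap (a joint): Reject box flap: 0 rad shut and level, to 1.4 as it swings down inside. Its spring takes 2 N at mid-opening, 3 N far down; a part's weight alone does not open it. Push it down with the held part in mid-opening, fingers apart along the hinge; fingertips 52 mm below the box top keep it at about 1 rad and the part, let go (fingers 70 mm apart), slides off. It shuts by itself.
Things that resemble listed ones, but are neither listed nor needed, are in the scene too. Leave any blue or purple look-alike of the transformer_large alone.

How it is judged:
By the outcome, as a careful person would: the job done as asked, in the order asked, and still so for the second after the job is handed in, with the robot touching nothing.
It also fails if it takes over 109 s, if anything falls off the work surface, if the arm or the gripper's body presses on something with over 40 N, if the wrist force passes 120 N, or if a joint passes its speed limit or range.

## Working session

There is one attempt and no reset: what is moved stays moved. The work goes in short steps, Python scripts to look and compute and a tool call to move; the robot and the scene stay as the last step left them, time stands still between calls to the robot, and variables do not carry over. Pictures are saved under pics/ and viewed, on a budget of 14 in all, crops included, one or two more only if the job needs it, and the job is handed in when it is done.

Besides the shell and the picture viewer there is one more tool, called after "Emit:" by a JSON object that holds its "method" and its "body", one argument or row to a line. arm_command: Moves the arm, as the interface text tells. Shifts and turns lie within -1 to 1; 1 stands for 0.02 m of shift or 360 degrees of turn. Its arguments: {"type":"object","properties":{"rows":{"type":"array","items":{"type":"object","properties":{"delta_pos":{"type":"array","items":{"type":"number","minimum":-1,"maximum":1}},"rot":{"type":"array","items":{"type":"number","minimum":-1,"maximum":1}},"fingers":{"type":"number"}}}},"squeeze":{"type":"number"}},"required":["rows"]}

```bash
mkdir -p pics; ls; python3 - <<'E'
from workcell import env
import cv2,numpy as np
s=env.get_state(); print({k:np.round(v,3).tolist() for k,v in s.items()}, env.hold_point_z)
for n in("top","scene"):
    p,d=env.read_camera(n); c=env.get_calibration(n)
    np.savez(f"{n}0.npz",p=p,d=d,**c); cv2.imwrite(f"pics/{n}0.png",p)
    print(n,np.round(c["mtx"],1).tolist(),np.round(c["R"],3).tolist(),np.round(c["t"],3))
E
```

```text
pics
{'clock': 0.0, 'joint_pos': [1.112, 0.314, 0.045, 1.304, 0.0, 1.431], 'qvel': [0.001, 0.001, -0.001, -0.002, 0.0, -0.0], 'tau': [0.001, -48.063, 29.853, 0.019, 0.0, -0.0], 'tcp_pos': [0.18, 0.546, 0.23], 'orientation': [-0.0, 0.159, 0.987, -0.001], 'wrist_force': [-0.231, 0.26, -0.439], 'ft_torque': [-0.018, -0.02, 0.04], 'finger_gap': 0.086} -0.0187
top [[348.1, 0.0, 255.9], [0.0, 348.1, 193.5], [0.0, 0.0, 1.0]] [[-0.0, -1.0, -0.019], [-0.999, 0.001, -0.054], [0.054, 0.018, -0.998]] [-0.024  0.476  1.141]
scene [[442.0, 0.0, 257.4], [0.0, 442.0, 190.4], [0.0, 0.0, 1.0]] [[-0.713, 0.701, -0.009], [0.472, 0.471, -0.745], [-0.518, -0.536, -0.667]] [ 0.387 -0.151  1.379]
```

View pics/top0.png

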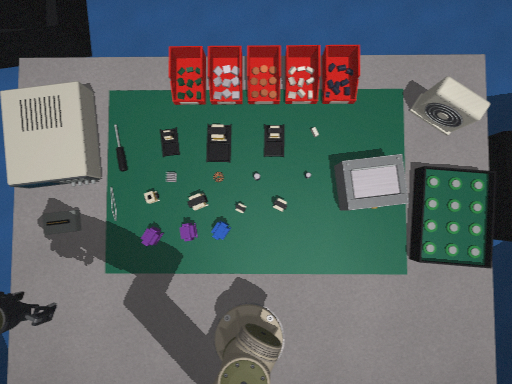

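View pics/scene0.png

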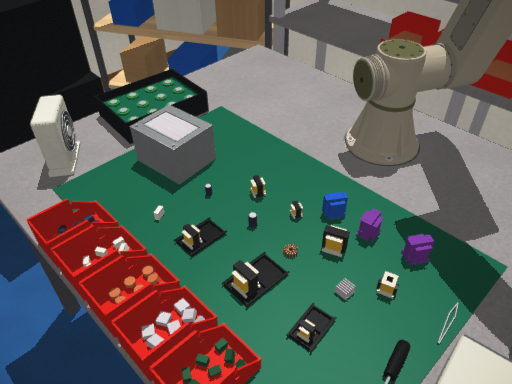

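The top view shows the large part at about (198,201), the broken one at (152,197) with white on top, the small one at (241,208) and the medium one at (280,204). The trays are small (170,142), large (219,142) and medium (274,140), and the box is at (375,182). Next I'll take coarse positions from depth.

```bash
cat > h.py <<'E'
import numpy as np,cv2
from workcell import env
def grab(n):
    c=env.get_calibration(n); p,d=env.read_camera(n); return p,d,c
def world(d,c):
    v,u=np.mgrid[:d.shape[0],:d.shape[1]]; K=c["mtx"]
    X=np.stack([(u-K[0,2])/K[0,0]*d,(v-K[1,2])/K[1,1]*d,d],-1)
    return (X-c["t"])@c["R"]
def ray(px,c,z):
    px=np.atleast_2d(px).astype(float); K=c["mtx"]
    r=np.c_[(px-K[:2,2])/[K[0,0],K[1,1]],np.ones(len(px))]@c["R"]; o=-c["R"].T@c["t"]
    return (o+r*((z-o[2])/r[:,2])[:,None])[:,:2]
def rect(pts):  # min-area rect: centre, sizes, angle(deg) of first side, second side = +90
    (c,s,a)=cv2.minAreaRect((np.asarray(pts)*1000).astype(np.float32)); return np.round(c,1),np.round(s,1),round(a,1)
E
python3 - <<'E'
from h import *
z=np.load("top0.npz"); d=z["d"]; W=world(d,z)
for name,(u,v,r) in dict(large=(198,201,14),broken=(152,197,11),small=(241,208,9),medium=(280,204,11),tS=(170,142,17),tL=(219,142,22),tM=(274,140,19),box=(373,182,42)).items():
    w=W[v-r:v+r,u-r:u+r].reshape(-1,3); ok=(w[:,2]>.008)&(d[v-r:v+r,u-r:u+r].ravel()>0)
    w=w[ok]; zt=np.percentile(w[:,2],97)
    print(name,"ztop",round(zt,3),"all",rect(w[:,:2]),"top",rect(w[w[:,2]>zt-.008][:,:2]))
E
```

```text
large ztop 0.064 all (array([450. , 166.6]), array([44.3, 56.2]), 22.0) top (array([450. , 166.9]), array([34.6, 57. ]), 38.4)
broken ztop 0.046 all (array([464.4, 321.1]), array([33.5, 41.9]), 19.4) top (array([464.1, 322.1]), array([33.9, 28.4]), 17.3)
small ztop 0.04 all (array([428.6,  27.5]), array([31.7, 24.8]), 63.5) top (array([429.5,  27.6]), array([30.7, 23.2]), 63.5)
medium ztop 0.051 all (array([ 437.1, -100. ]), array([41.6, 45.3]), 30.9) top (array([ 439.7, -101.7]), array([42.1, 32.2]), 68.1)
tS ztop 0.042 all (array([651.2, 271. ]), array([93.3, 66.2]), 7.3) top (array([672. , 269.8]), array([24.6, 31.2]), 16.4)
tL ztop 0.066 all (array([646.1, 101.7]), array([ 82.2, 131.9]), 88.2) top (array([675.6, 100.5]), array([55.2, 42.9]), 89.4)
tM ztop 0.054 all (array([655.1, -68.8]), array([ 94. , 108.3]), 89.9) top (array([677.9, -84.2]), array([38.8, 29.4]), 90.0)
box ztop 0.125 all (array([ 515.7, -414.2]), array([269.5, 253.8]), 85.2) top (array([ 505. , -381.4]), array([150. , 182.1]), 6.6)
```

```bash
cat >> h.py <<'E'
from scipy.spatial.transform import Rotation as Ro
def plan(x,y,z,yaw,step=19.5):
    """turn first, then shift: numbers for arm_command (x,y,z mm; yaw deg of the tool y axis, mod 180)"""
    s=env.get_state(); q=s["orientation"]; R=Ro.from_quat([*q[1:],q[0]])
    w=Ro.from_matrix(np.c_[[np.sin(-np.radians(yaw)),np.cos(np.radians(yaw)),0],[np.cos(np.radians(yaw)),np.sin(np.radians(yaw)),0],[0,0,-1]])
    if (R.inv()*w).magnitude()>np.pi/2: w=w*Ro.from_euler("z",180,degrees=True)
    r=np.degrees((R.inv()*w).as_rotvec()); n=int(np.ceil(np.abs(r).max()/8.3))
    d=w.inv().apply(np.array([x,y,z])-s["tcp_pos"]*1000); m=int(np.ceil(np.abs(d).max()/step))
    print("turn",n,np.round(r/max(n,1)/360,4),"shift",m,np.round(d/max(m,1)/20,3),"mm",d.round(1))
    return s
E
python3 - <<'E'
from h import *
plan(450,166.6,230,112)
c=env.get_calibration("wrist"); s=env.get_state(); o=-c["R"].T@c["t"]
q=s["orientation"]; R=Ro.from_quat([*q[1:],q[0]])
print("cam in tool",R.inv().apply(o-s["tcp_pos"]).round(4), (c["R"]@R.as_matrix()).round(2),c["mtx"].round(0).tolist())
E
```

```text
turn 5 [-0.     -0.     -0.0224] shift 24 [-0.226 -0.943  0.001] mm [-108.3 -452.5    0.5]
cam in tool [ 7.660e-02 -1.000e-04 -1.425e-01] [[-0.    1.    0.  ]
 [-0.95  0.   -0.3 ]
 [-0.3  -0.    0.95]] [[306.0, 0.0, 251.0], [0.0, 306.0, 190.0], [0.0, 0.0, 1.0]]
```

Emit:
{"method": "arm_command", "body": {
  "rows": [
    {"rot": [0, 0, -0.0224]},
    {"rot": [0, 0, -0.0224]},
    {"rot": [0, 0, -0.0224]},
    {"rot": [0, 0, -0.0224]},
    {"rot": [0, 0, -0.0224]},
    {"delta_pos": [-0.36, -0.95, 0]},
    {"delta_pos": [-0.36, -0.95, 0]},
    {"delta_pos": [-0.36, -0.95, 0]},
    {"delta_pos": [-0.36, -0.95, 0]},
    {"delta_pos": [-0.36, -0.95, 0]},
    {"delta_pos": [-0.36, -0.95, 0]},
    {"delta_pos": [-0.36, -0.95, 0]},
    {"delta_pos": [-0.36, -0.95, 0]},
    {"delta_pos": [-0.36, -0.95, 0]},
    {"delta_pos": [-0.36, -0.95, 0]},
    {"delta_pos": [-0.36, -0.95, 0]},
    {"delta_pos": [-0.36, -0.95, 0]},
    {"delta_pos": [-0.36, -0.95, 0]},
    {"delta_pos": [-0.36, -0.95, 0]},
    {"delta_pos": [-0.36, -0.95, 0]}
  ]
}}

```text
schema error: expected keys delta_pos, rot, fingers
```

Emit:
{"method": "arm_command", "body": {
  "rows": [
    {"delta_pos": [0, -0.93, 0]},
    {"delta_pos": [0, -0.93, 0]},
    {"delta_pos": [0, -0.93, 0]},
    {"delta_pos": [0, -0.93, 0]},
    {"delta_pos": [0, -0.93, 0]},
    {"delta_pos": [0, -0.93, 0]},
    {"delta_pos": [0, -0.93, 0]},
    {"delta_pos": [0, -0.93, 0]},
    {"delta_pos": [0, -0.93, 0]},
    {},
    {}
  ]
}}

```text
schema error: expected keys delta_pos, rot, fingers
```

```bash
cat >> h.py <<'E'
def look(tag,show=True):
    p,d,c=grab("wrist"); 
    if show: cv2.imwrite(f"pics/{tag}.png",p)
    np.savez(f"{tag}.npz",p=p,d=d,**c); return p,d,c,world(d,c)
def top(W,d,c,lo,hi,near,rad):
    "rect of the biggest blob with lo<z<hi (m) within rad mm of near (mm)"
    m=((W[...,2]>lo)&(W[...,2]<hi)&(d>0)&(np.hypot(W[...,0]*1000-near[0],W[...,1]*1000-near[1])<rad)).astype(np.uint8)
    n,l,st,_=cv2.connectedComponentsWithStats(m); k=1+st[1:,4].argmax(); w=W[l==k]
    print(st[k].tolist(),"z",w[:,2].mean().round(4),rect(w[:,:2])); return w
E
python3 - <<'E'
from h import *
p,d,c,W=look("w1")
w=top(W,d,c,.055,.075,(450,167),45)
w=top(W,d,c,.01,.075,(450,167),45)
print(plan(450,167,230,112)["tcp_pos"])
E
```

```text
Traceback (most recent call last):
  File "h.py", line 32, in top
    n,l,st,_=cv2.connectedComponentsWithStats(m); k=1+st[1:,4].argmax(); w=W[l==k]
                                                      ~~~~~~~~~~~~~~~^^
ValueError: attempt to get argmax of an empty sequence
```

View pics/w1.png

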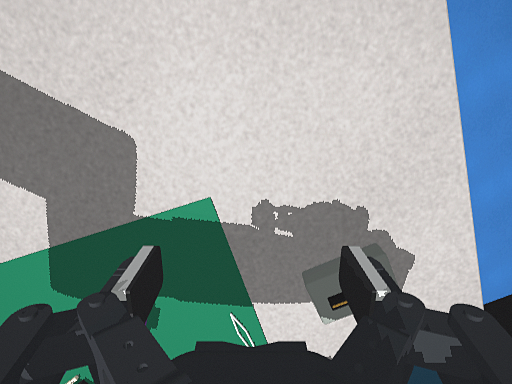

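The wrist picture shows only the start view, because both move calls were refused: every key is required in each row. I'll resend them with all keys.

Emit:
{"method": "arm_command", "body": {
  "rows": [
    {"delta_pos": [0, 0, 0], "rot": [0, 0, -0.0224], "fingers": 0},
    {"delta_pos": [0, 0, 0], "rot": [0, 0, -0.0224], "fingers": 0},
    {"delta_pos": [0, 0, 0], "rot": [0, 0, -0.0224], "fingers": 0},
    {"delta_pos": [0, 0, 0], "rot": [0, 0, -0.0224], "fingers": 0},
    {"delta_pos": [0, 0, 0], "rot": [0, 0, -0.0224], "fingers": 0},
    {"delta_pos": [-0.36, -0.95, 0], "rot": [0, 0, 0], "fingers": 0},
    {"delta_pos": [-0.36, -0.95, 0], "rot": [0, 0, 0], "fingers": 0},
    {"delta_pos": [-0.36, -0.95, 0], "rot": [0, 0, 0], "fingers": 0},
    {"delta_pos": [-0.36, -0.95, 0], "rot": [0, 0, 0], "fingers": 0},
    {"delta_pos": [-0.36, -0.95, 0], "rot": [0, 0, 0], "fingers": 0},
    {"delta_pos": [-0.36, -0.95, 0], "rot": [0, 0, 0], "fingers": 0},
    {"delta_pos": [-0.36, -0.95, 0], "rot": [0, 0, 0], "fingers": 0},
    {"delta_pos": [-0.36, -0.95, 0], "rot": [0, 0, 0], "fingers": 0},
    {"delta_pos": [-0.36, -0.95, 0], "rot": [0, 0, 0], "fingers": 0},
    {"delta_pos": [-0.36, -0.95, 0], "rot": [0, 0, 0], "fingers": 0},
    {"delta_pos": [-0.36, -0.95, 0], "rot": [0, 0, 0], "fingers": 0},
    {"delta_pos": [-0.36, -0.95, 0], "rot": [0, 0, 0], "fingers": 0},
    {"delta_pos": [-0.36, -0.95, 0], "rot": [0, 0, 0], "fingers": 0},
    {"delta_pos": [-0.36, -0.95, 0], "rot": [0, 0, 0], "fingers": 0},
    {"delta_pos": [-0.36, -0.95, 0], "rot": [0, 0, 0], "fingers": 0}
  ]
}}

```text
clock: 2.15
tcp_pos: [0.3876, 0.3217, 0.231]
orientation: [-0.0, -0.191, 0.982, -0.0]
wrist_force: [-0.7, -0.1, 0.3]
finger_gap: 0.0854
```

Emit:
{"method": "arm_command", "body": {
  "rows": [
    {"delta_pos": [0, -0.93, 0], "rot": [0, 0, 0], "fingers": 0},
    {"delta_pos": [0, -0.93, 0], "rot": [0, 0, 0], "fingers": 0},
    {"delta_pos": [0, -0.93, 0], "rot": [0, 0, 0], "fingers": 0},
    {"delta_pos": [0, -0.93, 0], "rot": [0, 0, 0], "fingers": 0},
    {"delta_pos": [0, -0.93, 0], "rot": [0, 0, 0], "fingers": 0},
    {"delta_pos": [0, -0.93, 0], "rot": [0, 0, 0], "fingers": 0},
    {"delta_pos": [0, -0.93, 0], "rot": [0, 0, 0], "fingers": 0},
    {"delta_pos": [0, -0.93, 0], "rot": [0, 0, 0], "fingers": 0},
    {"delta_pos": [0, -0.93, 0], "rot": [0, 0, 0], "fingers": 0},
    {"delta_pos": [0, 0, 0], "rot": [0, 0, 0], "fingers": 0},
    {"delta_pos": [0, 0, 0], "rot": [0, 0, 0], "fingers": 0}
  ]
}}

```text
clock: 3.25
tcp_pos: [0.45, 0.1672, 0.2311]
orientation: [-0.0, -0.191, 0.982, 0.0]
wrist_force: [0.3, 0.8, 0.9]
finger_gap: 0.0852
```

```bash
python3 - <<'E'
from h import *
p,d,c,W=look("w2")
w=top(W,d,c,.055,.075,(450,167),45)
w=top(W,d,c,.01,.075,(450,167),45)
s=plan(450,167,230,112);print(s["tcp_pos"],s["clock"])
E
```

```text
[223, 157, 54, 24, 1122] z 0.0616 (array([449.8, 165.6]), array([25.2, 55.7]), 22.2)
[223, 141, 54, 46, 2108] z 0.0537 (array([448.4, 165.1]), array([43.5, 55.8]), 21.7)
turn 1 [ 0.0001 -0.0001  0.0001] shift 1 [ 0.005 -0.029  0.057] mm [ 0.1 -0.6  1.1]
[0.44988335 0.16758162 0.23114408] 3.3
```

View pics/w2.png

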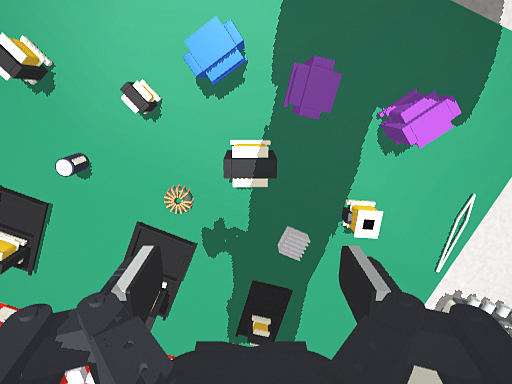

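The wrist view shows the large part centred at pixel (250,163), and the 43.5×56 mm size agrees. Before grasping I'll take one look over the trays, with the hand empty.

```bash
python3 - <<'E'
from h import *
plan(650,100,280,90)
E
```

```text
turn 3 [ 0.     -0.      0.0204] shift 11 [-0.91  -0.307 -0.222] mm [-200.1  -67.6  -48.9]
```

Emit:
{"method": "arm_command", "body": {
  "rows": [
    {"delta_pos": [0, 0, 0], "rot": [0, 0, 0.0204], "fingers": 0},
    {"delta_pos": [0, 0, 0], "rot": [0, 0, 0.0204], "fingers": 0},
    {"delta_pos": [0, 0, 0], "rot": [0, 0, 0.0204], "fingers": 0},
    {"delta_pos": [-0.91, -0.307, -0.222], "rot": [0, 0, 0], "fingers": 0},
    {"delta_pos": [-0.91, -0.307, -0.222], "rot": [0, 0, 0], "fingers": 0},
    {"delta_pos": [-0.91, -0.307, -0.222], "rot": [0, 0, 0], "fingers": 0},
    {"delta_pos": [-0.91, -0.307, -0.222], "rot": [0, 0, 0], "fingers": 0},
    {"delta_pos": [-0.91, -0.307, -0.222], "rot": [0, 0, 0], "fingers": 0},
    {"delta_pos": [-0.91, -0.307, -0.222], "rot": [0, 0, 0], "fingers": 0},
    {"delta_pos": [-0.91, -0.307, -0.222], "rot": [0, 0, 0], "fingers": 0},
    {"delta_pos": [-0.91, -0.307, -0.222], "rot": [0, 0, 0], "fingers": 0},
    {"delta_pos": [-0.91, -0.307, -0.222], "rot": [0, 0, 0], "fingers": 0},
    {"delta_pos": [-0.91, -0.307, -0.222], "rot": [0, 0, 0], "fingers": 0},
    {"delta_pos": [-0.91, -0.307, -0.222], "rot": [0, 0, 0], "fingers": 0},
    {"delta_pos": [0, 0, 0], "rot": [0, 0, 0], "fingers": 0},
    {"delta_pos": [0, 0, 0], "rot": [0, 0, 0], "fingers": 0}
  ]
}}

```text
clock: 4.9
tcp_pos: [0.6501, 0.1007, 0.2795]
orientation: [-0.001, -0.001, 1.0, 0.0]
wrist_force: [0.5, -0.4, 0.2]
finger_gap: 0.0852
```

```bash
python3 - <<'E'
from h import *
p,d,c,W=look("w3")
# trays: black pixels and all raised pixels 6..14 mm (rims), and filled neighbours
for n,(x,y),zt in(("L",(645,101),.063),("M",(655,-80),.05),("S",(651,271),.039)):
    w=top(W,d,c,.008,.08,(x,y),90); f=top(W,d,c,zt-.006,zt+.008,(x,y),80)
    a=top(W,d,c,.006,.014,(x,y),90)
for n,(x,y),zt in(("l",(450,166),.062),("m",(438,-101),.049),("s",(429,27),.038),("b",(464,321),.043)):
    try: print(n); top(W,d,c,zt-.009,zt+.008,(x,y),45); top(W,d,c,.012,zt+.008,(x,y),45)
    except Exception as e: print(e)
E
```

```text
[220, 99, 64, 99, 3088] z 0.035 (array([645.6,  99.8]), array([ 82.3, 132.2]), 88.7)
[227, 168, 47, 29, 880] z 0.0642 (array([677.6,  99.6]), array([32.7, 57.6]), 6.2)
[220, 99, 64, 99, 1495] z 0.0115 (array([645.6,  99.8]), array([ 82.3, 132.2]), 88.7)
[83, 113, 61, 82, 2267] z 0.0263 (array([652.9, -85.5]), array([ 69. , 111.6]), 89.5)
[86, 167, 37, 26, 746] z 0.0492 (array([677.8, -85.3]), array([33.8, 42.3]), 0.1)
[83, 113, 61, 82, 1193] z 0.0114 (array([652.7, -85.4]), array([ 69.1, 111.1]), 89.5)
[351, 115, 45, 75, 1639] z 0.0195 (array([649.6, 265.8]), array([95.9, 59. ]), 7.2)
[367, 162, 27, 21, 428] z 0.0385 (array([670.2, 267.7]), array([26.5, 31.8]), 7.4)
[351, 115, 45, 75, 1056] z 0.0113 (array([649.6, 265.8]), array([95.9, 59. ]), 7.2)
l
attempt to get argmax of an empty sequence
m
attempt to get argmax of an empty sequence
s
attempt to get argmax of an empty sequence
b
[439, 0, 30, 9, 157] z 0.0414 (array([479. , 323.2]), array([27.6,  9.1]), 87.1)
[421, 0, 48, 15, 397] z 0.0294 (array([477.4, 318.2]), array([39.8, 13.1]), 80.4)
```

View pics/w3.png

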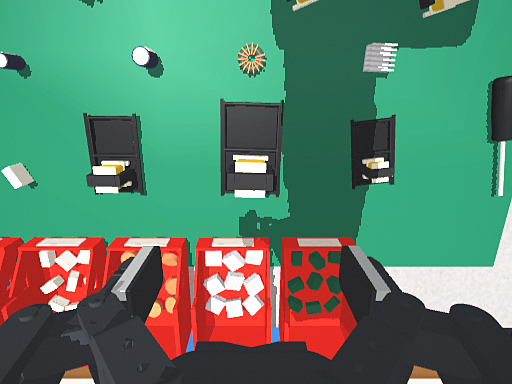

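The picture shows the three trays: large at (252,148), medium at (115,153), small at (373,152). The empty pockets are on the robot side, and the neighbours fit the measured centres. The empty pockets come out at L (616,101) at −1.4°, M (628,−85) at −0.5° and S (629,263) at +7.2°. Now I'll go back to the large part.

```bash
python3 - <<'E'
from h import *
plan(449,165.5,100,112)
E
```

```text
turn 3 [ 0.     -0.0001 -0.0203] shift 10 [0.809 0.676 0.898] mm [161.8 135.1 179.6]
```

Emit:
{"method": "arm_command", "body": {
  "rows": [
    {"delta_pos": [0, 0, 0], "rot": [0, 0, -0.0203], "fingers": 0},
    {"delta_pos": [0, 0, 0], "rot": [0, 0, -0.0203], "fingers": 0},
    {"delta_pos": [0, 0, 0], "rot": [0, 0, -0.0203], "fingers": 0},
    {"delta_pos": [0.809, 0.676, 0.898], "rot": [0, 0, 0], "fingers": 0},
    {"delta_pos": [0.809, 0.676, 0.898], "rot": [0, 0, 0], "fingers": 0},
    {"delta_pos": [0.809, 0.676, 0.898], "rot": [0, 0, 0], "fingers": 0},
    {"delta_pos": [0.809, 0.676, 0.898], "rot": [0, 0, 0], "fingers": 0},
    {"delta_pos": [0.809, 0.676, 0.898], "rot": [0, 0, 0], "fingers": 0},
    {"delta_pos": [0.809, 0.676, 0.898], "rot": [0, 0, 0], "fingers": 0},
    {"delta_pos": [0.809, 0.676, 0.898], "rot": [0, 0, 0], "fingers": 0},
    {"delta_pos": [0.809, 0.676, 0.898], "rot": [0, 0, 0], "fingers": 0},
    {"delta_pos": [0.809, 0.676, 0.898], "rot": [0, 0, 0], "fingers": 0},
    {"delta_pos": [0.809, 0.676, 0.898], "rot": [0, 0, 0], "fingers": 0},
    {"delta_pos": [0, 0, 0], "rot": [0, 0, 0], "fingers": 0}
  ]
}}

```text
clock: 6.35
tcp_pos: [0.4436, 0.1652, 0.0983]
orientation: [-0.004, -0.192, 0.981, 0.0]
wrist_force: [-0.6, -0.2, 0.7]
finger_gap: 0.0854
```

```bash
python3 - <<'E'
from h import *
s=plan(449,165.5,14,112); print(s["tcp_pos"])
p,d,c,W=look("w4",False)
top(W,d,c,.01,.075,(449,166),45);top(W,d,c,.055,.075,(449,166),45)
E
```

```text
turn 1 [ 0.0003 -0.0011  0.0003] shift 5 [-0.051 -0.017  0.843] mm [-5.1 -1.7 84.3]
[0.44360908 0.1652062  0.09825109]
[205, 175, 88, 78, 5801] z 0.0524 (array([448.5, 165.3]), array([44.8, 56.2]), 21.8)
[205, 208, 88, 36, 2930] z 0.0615 (array([449.9, 165.8]), array([25.1, 56.2]), 22.2)
```

Emit:
{"method": "arm_command", "body": {
  "rows": [
    {"delta_pos": [0, 0, 0], "rot": [0, 0, 0], "fingers": 0},
    {"delta_pos": [0, 0, 0], "rot": [0, 0, 0], "fingers": 0}
  ]
}}

```text
clock: 6.6
tcp_pos: [0.4516, 0.1649, 0.1018]
orientation: [0.002, -0.19, 0.982, -0.0]
wrist_force: [-0.0, 1.1, 0.4]
finger_gap: 0.0853
```

```bash
python3 - <<'E'
from h import *
s=plan(449.2,165.6,14,112); print(s["tcp_pos"])
E
```

```text
turn 1 [-0.0001  0.0005 -0.0002] shift 5 [0.02  0.015 0.878] mm [ 2.   1.5 87.8]
[0.45161767 0.16494268 0.1018095 ]
```

Emit:
{"method": "arm_command", "body": {
  "squeeze": 50,
  "rows": [
    {"delta_pos": [0, 0, 0.6], "rot": [0, 0, 0], "fingers": 0},
    {"delta_pos": [0, 0, 0.9], "rot": [0, 0, 0], "fingers": 0},
    {"delta_pos": [0, 0, 0.9], "rot": [0, 0, 0], "fingers": 0},
    {"delta_pos": [0, 0, 0.8], "rot": [0, 0, 0], "fingers": 0},
    {"delta_pos": [0, 0, 0.6], "rot": [0, 0, 0], "fingers": 0},
    {"delta_pos": [0, 0, 0.35], "rot": [0, 0, 0], "fingers": 0},
    {"delta_pos": [0, 0, 0.15], "rot": [0, 0, 0], "fingers": 0},
    {"delta_pos": [0, 0, 0], "rot": [0, 0, 0], "fingers": 0},
    {"delta_pos": [0, 0, 0], "rot": [0, 0, 0], "fingers": 1},
    {"delta_pos": [0, 0, 0], "rot": [0, 0, 0], "fingers": 1},
    {"delta_pos": [0, 0, 0], "rot": [0, 0, 0], "fingers": 1},
    {"delta_pos": [0, 0, 0], "rot": [0, 0, 0], "fingers": 1},
    {"delta_pos": [0, 0, 0], "rot": [0, 0, 0], "fingers": 1},
    {"delta_pos": [0, 0, 0], "rot": [0, 0, 0], "fingers": 1}
  ]
}}

```text
clock: 8.0
tcp_pos: [0.4505, 0.1651, 0.0154]
orientation: [0.001, -0.19, 0.982, 0.0]
wrist_force: [-0.5, 1.1, 6.2]
finger_gap: 0.0557
```

```bash
python3 - <<'E'
from h import *
s=plan(616,101,130,88.6); print(s["tcp_pos"],s["finger_gap"],s["wrist_force"])
E
```

```text
turn 3 [0.     0.0001 0.0216] shift 9 [-0.928 -0.334 -0.637] mm [-167.   -60.1 -114.6]
[0.45048201 0.16512837 0.0153534 ] 0.05570352377178615 [-0.46610365  1.12829951  6.23069657]
```

Emit:
{"method": "arm_command", "body": {
  "rows": [
    {"delta_pos": [0, 0, -0.4], "rot": [0, 0, 0], "fingers": 1},
    {"delta_pos": [0, 0, -0.9], "rot": [0, 0, 0], "fingers": 1},
    {"delta_pos": [0, 0, -0.95], "rot": [0, 0, 0], "fingers": 1},
    {"delta_pos": [0, 0, -0.95], "rot": [0, 0, 0], "fingers": 1},
    {"delta_pos": [0, 0, -0.95], "rot": [0, 0, 0], "fingers": 1},
    {"delta_pos": [0, 0, -0.95], "rot": [0, 0, 0.01], "fingers": 1},
    {"delta_pos": [0, 0, -0.6], "rot": [0, 0, 0.0216], "fingers": 1},
    {"delta_pos": [0, 0, 0], "rot": [0, 0, 0.0216], "fingers": 1},
    {"delta_pos": [0, 0, 0], "rot": [0, 0, 0.0116], "fingers": 1},
    {"delta_pos": [-0.4, -0.144, 0], "rot": [0, 0, 0], "fingers": 1},
    {"delta_pos": [-0.93, -0.334, 0], "rot": [0, 0, 0], "fingers": 1},
    {"delta_pos": [-0.93, -0.334, 0], "rot": [0, 0, 0], "fingers": 1},
    {"delta_pos": [-0.93, -0.334, 0], "rot": [0, 0, 0], "fingers": 1},
    {"delta_pos": [-0.93, -0.334, 0], "rot": [0, 0, 0], "fingers": 1},
    {"delta_pos": [-0.93, -0.334, 0], "rot": [0, 0, 0], "fingers": 1},
    {"delta_pos": [-0.93, -0.334, 0], "rot": [0, 0, 0], "fingers": 1},
    {"delta_pos": [-0.93, -0.334, 0], "rot": [0, 0, 0], "fingers": 1},
    {"delta_pos": [-0.93, -0.334, 0], "rot": [0, 0, 0], "fingers": 1},
    {"delta_pos": [-0.5, -0.18, 0], "rot": [0, 0, 0], "fingers": 1}
  ]
}}

```text
clock: 9.9
tcp_pos: [0.6167, 0.0998, 0.1279]
orientation: [-0.0, 0.012, 1.0, -0.0]
wrist_force: [-0.1, 0.4, -2.1]
finger_gap: 0.0559
```

Emit:
{"method": "arm_command", "body": {
  "rows": [
    {"delta_pos": [0, 0, 0.3], "rot": [0, 0, 0], "fingers": 1},
    {"delta_pos": [0, 0, 0.8], "rot": [0, 0, 0], "fingers": 1},
    {"delta_pos": [0, 0, 0.8], "rot": [0, 0, 0], "fingers": 1},
    {"delta_pos": [0, 0, 0.3], "rot": [0, 0, 0], "fingers": 1},
    {"delta_pos": [0, 0, 0], "rot": [0, 0, 0], "fingers": 1},
    {"delta_pos": [0, 0, 0], "rot": [0, 0, 0], "fingers": 1}
  ]
}}

```text
clock: 10.5
tcp_pos: [0.6149, 0.1011, 0.0849]
orientation: [0.0, 0.012, 1.0, 0.0]
wrist_force: [-0.0, 0.8, -2.3]
finger_gap: 0.0555
```

```bash
python3 - <<'E'
from h import *
s=plan(617,101,17,88.6); print(s["tcp_pos"],s["finger_gap"],s["wrist_force"])
p,d,c,W=look("w5")
E
```

```text
turn 1 [0.     0.     0.0001] shift 4 [-0.026 -0.001  0.849] mm [-2.1 -0.  67.9]
[0.61492978 0.10109116 0.0848946 ] 0.05545650412155117 [-0.04837951  0.78320877 -2.30938527]
```

View pics/w5.png

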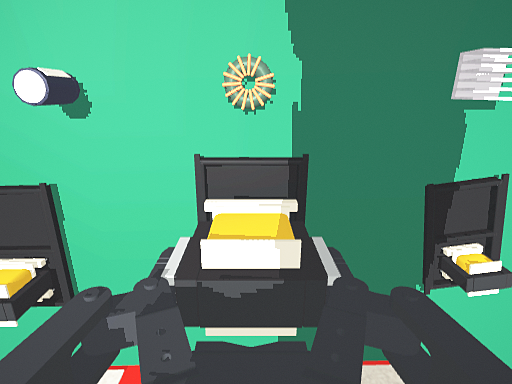

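The held part is centred over the pocket: tray columns 195–308, part 201–299. Lowering now.

Emit:
{"method": "arm_command", "body": {
  "rows": [
    {"delta_pos": [-0.05, 0, 0.4], "rot": [0, 0, 0], "fingers": 1},
    {"delta_pos": [-0.05, 0, 0.7], "rot": [0, 0, 0], "fingers": 1},
    {"delta_pos": [0, 0, 0.7], "rot": [0, 0, 0], "fingers": 1},
    {"delta_pos": [0, 0, 0.6], "rot": [0, 0, 0], "fingers": 1},
    {"delta_pos": [0, 0, 0.4], "rot": [0, 0, 0], "fingers": 1},
    {"delta_pos": [0, 0, 0.25], "rot": [0, 0, 0], "fingers": 1},
    {"delta_pos": [0, 0, 0.1], "rot": [0, 0, 0], "fingers": 1},
    {"delta_pos": [0, 0, 0.05], "rot": [0, 0, 0], "fingers": 1},
    {"delta_pos": [0, 0, 0], "rot": [0, 0, 0], "fingers": 1},
    {"delta_pos": [0, 0, 0], "rot": [0, 0, 0], "fingers": 1}
  ]
}}

```text
clock: 11.55
tcp_pos: [0.6176, 0.1009, 0.0212]
orientation: [0.001, 0.012, 1.0, 0.0]
wrist_force: [-0.2, 0.1, -2.7]
finger_gap: 0.0552
```

Emit:
{"method": "arm_command", "body": {
  "rows": [
    {"delta_pos": [0, 0, 0.05], "rot": [0, 0, 0], "fingers": 1},
    {"delta_pos": [0, 0, 0.05], "rot": [0, 0, 0], "fingers": 1},
    {"delta_pos": [0, 0, 0.05], "rot": [0, 0, 0], "fingers": 1},
    {"delta_pos": [0, 0, 0], "rot": [0, 0, 0], "fingers": 1}
  ]
}}

```text
clock: 11.95
tcp_pos: [0.6173, 0.1009, 0.0184]
orientation: [0.0, 0.012, 1.0, 0.0]
wrist_force: [-2.4, 0.3, 4.0]
finger_gap: 0.0553
```

Emit:
{"method": "arm_command", "body": {
  "rows": [
    {"delta_pos": [0, 0, 0], "rot": [0, 0, 0], "fingers": 0},
    {"delta_pos": [0, 0, 0], "rot": [0, 0, 0], "fingers": 0},
    {"delta_pos": [0, 0, 0], "rot": [0, 0, 0], "fingers": 0},
    {"delta_pos": [0, 0, 0], "rot": [0, 0, 0], "fingers": 0},
    {"delta_pos": [0, 0, -0.3], "rot": [0, 0, 0], "fingers": 0},
    {"delta_pos": [0, 0, -0.9], "rot": [0, 0, 0], "fingers": 0},
    {"delta_pos": [0, 0, -0.9], "rot": [0, 0, 0], "fingers": 0},
    {"delta_pos": [0, 0, -0.9], "rot": [0, 0, 0], "fingers": 0},
    {"delta_pos": [0, 0, -0.9], "rot": [0, 0, 0], "fingers": 0},
    {"delta_pos": [0, 0, -0.9], "rot": [0, 0, 0], "fingers": 0},
    {"delta_pos": [0, 0, -0.9], "rot": [0, 0, 0], "fingers": 0},
    {"delta_pos": [0, 0, -0.3], "rot": [0, 0, 0], "fingers": 0}
  ]
}}

```text
clock: 13.15
tcp_pos: [0.6184, 0.1009, 0.1402]
orientation: [0.002, 0.012, 1.0, 0.0]
wrist_force: [0.6, -0.0, 0.2]
finger_gap: 0.0854
```

```bash
python3 - <<'E'
from h import *
s=plan(439,-101,130,68.1); print(s["tcp_pos"],s["finger_gap"])
p,d,c,W=look("w6",False)
top(W,d,c,.04,.08,(616,101),38)
E
```

```text
turn 3 [0.0001 0.0002 0.019 ] shift 14 [ 0.326 -0.908  0.036] mm [  91.2 -254.2   10.2]
[0.61840986 0.1008947  0.14015827] 0.08540343936749388
[213, 163, 75, 57, 3604] z 0.0606 (array([615.9, 100.4]), array([56.1, 44.1]), 88.4)
```

The large part sits at (615.9,100.4) and 88.4°, which matches the pocket. On to the medium one.

Emit:
{"method": "arm_command", "body": {
  "rows": [
    {"delta_pos": [0, 0, 0], "rot": [0, 0, 0.019], "fingers": 0},
    {"delta_pos": [0, 0, 0], "rot": [0, 0, 0.019], "fingers": 0},
    {"delta_pos": [0, 0, 0], "rot": [0, 0, 0.019], "fingers": 0},
    {"delta_pos": [0.16, -0.45, 0.05], "rot": [0, 0, 0], "fingers": 0},
    {"delta_pos": [0.326, -0.908, 0.05], "rot": [0, 0, 0], "fingers": 0},
    {"delta_pos": [0.326, -0.908, 0.05], "rot": [0, 0, 0], "fingers": 0},
    {"delta_pos": [0.326, -0.908, 0.05], "rot": [0, 0, 0], "fingers": 0},
    {"delta_pos": [0.326, -0.908, 0.05], "rot": [0, 0, 0], "fingers": 0},
    {"delta_pos": [0.326, -0.908, 0.05], "rot": [0, 0, 0], "fingers": 0},
    {"delta_pos": [0.326, -0.908, 0.05], "rot": [0, 0, 0], "fingers": 0},
    {"delta_pos": [0.326, -0.908, 0.05], "rot": [0, 0, 0], "fingers": 0},
    {"delta_pos": [0.326, -0.908, 0.05], "rot": [0, 0, 0], "fingers": 0},
    {"delta_pos": [0.326, -0.908, 0.05], "rot": [0, 0, 0], "fingers": 0},
    {"delta_pos": [0.326, -0.908, 0.0], "rot": [0, 0, 0], "fingers": 0},
    {"delta_pos": [0.326, -0.908, 0.0], "rot": [0, 0, 0], "fingers": 0},
    {"delta_pos": [0.326, -0.908, 0.0], "rot": [0, 0, 0], "fingers": 0},
    {"delta_pos": [0.326, -0.908, 0.0], "rot": [0, 0, 0], "fingers": 0},
    {"delta_pos": [0.16, -0.45, 0.0], "rot": [0, 0, 0], "fingers": 0},
    {"delta_pos": [0, 0, 0], "rot": [0, 0, 0], "fingers": 0}
  ]
}}

```text
clock: 15.1
tcp_pos: [0.4367, -0.1015, 0.1272]
orientation: [-0.0, 0.19, 0.982, 0.0]
wrist_force: [-0.1, 0.1, -0.6]
finger_gap: 0.0856
```

Emit:
{"method": "arm_command", "body": {
  "rows": [
    {"delta_pos": [0, 0, 0], "rot": [0, 0, 0], "fingers": 0},
    {"delta_pos": [0, 0, 0], "rot": [0, 0, 0], "fingers": 0}
  ]
}}

```text
clock: 15.3
tcp_pos: [0.4382, -0.1006, 0.1275]
orientation: [0.0, 0.189, 0.982, 0.0]
wrist_force: [0.8, 0.4, -0.3]
finger_gap: 0.0854
```

```bash
python3 - <<'E'
from h import *
p,d,c,W=look("w7",False)
top(W,d,c,.01,.06,(439,-101),35); top(W,d,c,.04,.06,(439,-101),35)
s=plan(439,-101,14,68.1); print(s["tcp_pos"],s["finger_gap"])
E
```

```text
[220, 166, 56, 53, 2371] z 0.0412 (array([ 438.5, -103.5]), array([42.1, 35. ]), 63.7)
[220, 175, 56, 44, 1891] z 0.0462 (array([ 438.6, -103.5]), array([42.1, 34.7]), 63.9)
turn 1 [0.     0.     0.0002] shift 6 [-0.008 -0.001  0.946] mm [ -0.9  -0.2 113.5]
[ 0.43822479 -0.10049541  0.1274724 ] 0.08540006268243472
```

Emit:
{"method": "arm_command", "body": {
  "rows": [
    {"delta_pos": [0, 0, 0.3], "rot": [0, 0, 0.0119], "fingers": 0},
    {"delta_pos": [-0.08, -0.13, 0.8], "rot": [0, 0, 0], "fingers": 0},
    {"delta_pos": [0, 0, 0.95], "rot": [0, 0, 0], "fingers": 0},
    {"delta_pos": [0, 0, 0.95], "rot": [0, 0, 0], "fingers": 0},
    {"delta_pos": [0, 0, 0.9], "rot": [0, 0, 0], "fingers": 0},
    {"delta_pos": [0, 0, 0.8], "rot": [0, 0, 0], "fingers": 0},
    {"delta_pos": [0, 0, 0.55], "rot": [0, 0, 0], "fingers": 0},
    {"delta_pos": [0, 0, 0.3], "rot": [0, 0, 0], "fingers": 0},
    {"delta_pos": [0, 0, 0.1], "rot": [0, 0, 0], "fingers": 0},
    {"delta_pos": [0, 0, 0], "rot": [0, 0, 0], "fingers": 0},
    {"delta_pos": [0, 0, 0], "rot": [0, 0, 0], "fingers": 1},
    {"delta_pos": [0, 0, 0], "rot": [0, 0, 0], "fingers": 1},
    {"delta_pos": [0, 0, 0], "rot": [0, 0, 0], "fingers": 1},
    {"delta_pos": [0, 0, 0], "rot": [0, 0, 0], "fingers": 1},
    {"delta_pos": [0, 0, 0], "rot": [0, 0, 0], "fingers": 1},
    {"delta_pos": [0, 0, 0], "rot": [0, 0, 0], "fingers": 1},
    {"delta_pos": [0, 0, 0], "rot": [0, 0, 0], "fingers": 1}
  ]
}}

```text
clock: 17.05
tcp_pos: [0.4385, -0.1041, 0.0151]
orientation: [0.001, 0.227, 0.974, -0.0]
wrist_force: [-1.5, 0.1, 5.7]
finger_gap: 0.041
```

```bash
python3 - <<'E'
from h import *
s=plan(628,-85.2,110,89.5); print(s["tcp_pos"],s["finger_gap"],s["wrist_force"])
E
```

```text
turn 4 [-0.      0.     -0.0178] shift 10 [-0.946  0.103 -0.474] mm [-189.3   20.6  -94.9]
[ 0.43853338 -0.10410406  0.0151483 ] 0.04103741815483518 [-1.47839865  0.10642129  5.68780654]
```

Emit:
{"method": "arm_command", "body": {
  "rows": [
    {"delta_pos": [0, 0, -0.4], "rot": [0, 0, 0], "fingers": 1},
    {"delta_pos": [0, 0, -0.9], "rot": [0, 0, 0], "fingers": 1},
    {"delta_pos": [0, 0, -0.95], "rot": [0, 0, 0], "fingers": 1},
    {"delta_pos": [0, 0, -0.95], "rot": [0, 0, 0], "fingers": 1},
    {"delta_pos": [0, 0, -0.95], "rot": [0, 0, -0.01], "fingers": 1},
    {"delta_pos": [0, 0, -0.6], "rot": [0, 0, -0.0178], "fingers": 1},
    {"delta_pos": [0, 0, 0], "rot": [0, 0, -0.0178], "fingers": 1},
    {"delta_pos": [0, 0, 0], "rot": [0, 0, -0.0178], "fingers": 1},
    {"delta_pos": [0, 0, 0], "rot": [0, 0, -0.0078], "fingers": 1},
    {"delta_pos": [-0.5, 0.054, 0], "rot": [0, 0, 0], "fingers": 1},
    {"delta_pos": [-0.946, 0.103, 0], "rot": [0, 0, 0], "fingers": 1},
    {"delta_pos": [-0.946, 0.103, 0], "rot": [0, 0, 0], "fingers": 1},
    {"delta_pos": [-0.946, 0.103, 0], "rot": [0, 0, 0], "fingers": 1},
    {"delta_pos": [-0.946, 0.103, 0], "rot": [0, 0, 0], "fingers": 1},
    {"delta_pos": [-0.946, 0.103, 0], "rot": [0, 0, 0], "fingers": 1},
    {"delta_pos": [-0.946, 0.103, 0], "rot": [0, 0, 0], "fingers": 1},
    {"delta_pos": [-0.946, 0.103, 0], "rot": [0, 0, 0], "fingers": 1},
    {"delta_pos": [-0.946, 0.103, 0], "rot": [0, 0, 0], "fingers": 1},
    {"delta_pos": [-0.946, 0.103, 0], "rot": [0, 0, 0], "fingers": 1},
    {"delta_pos": [-0.446, 0.049, 0], "rot": [0, 0, 0], "fingers": 1}
  ]
}}

```text
clock: 19.05
tcp_pos: [0.6294, -0.0849, 0.1091]
orientation: [0.0, 0.005, 1.0, 0.0]
wrist_force: [0.5, -0.4, -1.1]
finger_gap: 0.0414
```

Emit:
{"method": "arm_command", "body": {
  "rows": [
    {"delta_pos": [0, 0, 0.3], "rot": [0, 0, 0], "fingers": 1},
    {"delta_pos": [0, 0, 0.8], "rot": [0, 0, 0], "fingers": 1},
    {"delta_pos": [0, 0, 0.6], "rot": [0, 0, 0], "fingers": 1},
    {"delta_pos": [0, 0, 0.3], "rot": [0, 0, 0], "fingers": 1},
    {"delta_pos": [0, 0, 0], "rot": [0, 0, 0], "fingers": 1},
    {"delta_pos": [0, 0, 0], "rot": [0, 0, 0], "fingers": 1}
  ]
}}

```text
clock: 19.65
tcp_pos: [0.6273, -0.0853, 0.0697]
orientation: [-0.0, 0.005, 1.0, 0.0]
wrist_force: [-0.1, 0.6, -0.9]
finger_gap: 0.0412
```

```bash
python3 - <<'E'
from h import *
s=plan(628,-85.2,18,89.5); print(s["tcp_pos"],s["finger_gap"],s["wrist_force"])
p,d,c,W=look("w8")
top(W,d,c,.07,.14,(628,-85.2),38)
E
```

```text
turn 1 [ 0.     -0.     -0.0002] shift 3 [-0.012  0.001  0.862] mm [-0.7  0.1 51.7]
[ 0.62726772 -0.08526593  0.0697034 ] 0.041225077212372174 [-0.08913159  0.55731081 -0.86270456]
[141, 221, 222, 123, 14428] z 0.1052 (array([626.7, -85.2]), array([75.9, 35.6]), 89.9)
```

View pics/w8.png

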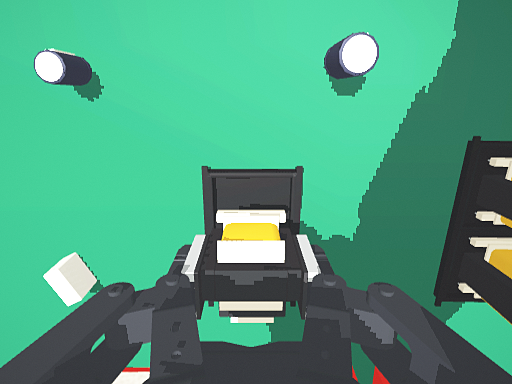

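The medium part is centred over its pocket: tray columns 203–302, part 251. Lowering.

Emit:
{"method": "arm_command", "body": {
  "rows": [
    {"delta_pos": [-0.02, 0, 0.4], "rot": [0, 0, 0], "fingers": 1},
    {"delta_pos": [0, 0, 0.7], "rot": [0, 0, 0], "fingers": 1},
    {"delta_pos": [0, 0, 0.6], "rot": [0, 0, 0], "fingers": 1},
    {"delta_pos": [0, 0, 0.4], "rot": [0, 0, 0], "fingers": 1},
    {"delta_pos": [0, 0, 0.25], "rot": [0, 0, 0], "fingers": 1},
    {"delta_pos": [0, 0, 0.1], "rot": [0, 0, 0], "fingers": 1},
    {"delta_pos": [0, 0, 0.05], "rot": [0, 0, 0], "fingers": 1},
    {"delta_pos": [0, 0, 0.05], "rot": [0, 0, 0], "fingers": 1},
    {"delta_pos": [0, 0, 0], "rot": [0, 0, 0], "fingers": 1}
  ]
}}

```text
clock: 20.6
tcp_pos: [0.6282, -0.0852, 0.0188]
orientation: [0.0, 0.005, 1.0, -0.0]
wrist_force: [0.1, 0.6, -0.7]
finger_gap: 0.0418
```

Emit:
{"method": "arm_command", "body": {
  "rows": [
    {"delta_pos": [0, 0, 0.04], "rot": [0, 0, 0], "fingers": 1},
    {"delta_pos": [0, 0, 0.04], "rot": [0, 0, 0], "fingers": 1},
    {"delta_pos": [0, 0, 0], "rot": [0, 0, 0], "fingers": 1}
  ]
}}

```text
clock: 20.9
tcp_pos: [0.6283, -0.0853, 0.0182]
orientation: [0.001, 0.005, 1.0, -0.0]
wrist_force: [-2.2, 1.0, 4.1]
finger_gap: 0.0409
```

Emit:
{"method": "arm_command", "body": {
  "rows": [
    {"delta_pos": [0, 0, 0], "rot": [0, 0, 0], "fingers": 0},
    {"delta_pos": [0, 0, 0], "rot": [0, 0, 0], "fingers": 0},
    {"delta_pos": [0, 0, 0], "rot": [0, 0, 0], "fingers": 0},
    {"delta_pos": [0, 0, 0], "rot": [0, 0, 0], "fingers": 0},
    {"delta_pos": [0, 0, -0.3], "rot": [0, 0, 0], "fingers": 0},
    {"delta_pos": [0, 0, -0.9], "rot": [0, 0, 0], "fingers": 0},
    {"delta_pos": [0, 0, -0.9], "rot": [0, 0, 0], "fingers": 0},
    {"delta_pos": [0, 0, -0.9], "rot": [0, 0, 0], "fingers": 0},
    {"delta_pos": [0, 0, -0.9], "rot": [0, 0, 0], "fingers": 0},
    {"delta_pos": [0, 0, -0.9], "rot": [0, 0, 0], "fingers": 0},
    {"delta_pos": [0, 0, -0.9], "rot": [0, 0, 0], "fingers": 0},
    {"delta_pos": [0, 0, -0.3], "rot": [0, 0, 0], "fingers": 0},
    {"delta_pos": [0, 0, 0], "rot": [0, 0, 0], "fingers": 0}
  ]
}}

```text
clock: 22.2
tcp_pos: [0.6287, -0.0854, 0.1382]
orientation: [0.001, 0.005, 1.0, -0.0]
wrist_force: [0.8, 0.6, 0.1]
finger_gap: 0.0854
```

```bash
python3 - <<'E'
from h import *
s=plan(429,27.5,120,63.5); print(s["tcp_pos"],s["finger_gap"])
p,d,c,W=look("w9",False)
top(W,d,c,.03,.08,(628,-85),30)
E
```

```text
turn 4 [0.     0.0001 0.018 ] shift 12 [0.954 0.05  0.076] mm [229.1  11.9  18.2]
[ 0.62865736 -0.0853878   0.13818482] 0.08539494873423548
[224, 169, 54, 43, 1923] z 0.0482 (array([627.6, -85.8]), array([42.1, 34.1]), 89.4)
```

Emit:
{"method": "arm_command", "body": {
  "rows": [
    {"delta_pos": [0, 0, 0], "rot": [0, 0, 0.018], "fingers": 0},
    {"delta_pos": [0, 0, 0], "rot": [0, 0, 0.018], "fingers": 0},
    {"delta_pos": [0, 0, 0], "rot": [0, 0, 0.018], "fingers": 0},
    {"delta_pos": [0, 0, 0], "rot": [0, 0, 0.018], "fingers": 0},
    {"delta_pos": [0.477, 0.025, 0], "rot": [0, 0, 0], "fingers": 0},
    {"delta_pos": [0.954, 0.05, 0.08], "rot": [0, 0, 0], "fingers": 0},
    {"delta_pos": [0.954, 0.05, 0.08], "rot": [0, 0, 0], "fingers": 0},
    {"delta_pos": [0.954, 0.05, 0.08], "rot": [0, 0, 0], "fingers": 0},
    {"delta_pos": [0.954, 0.05, 0.08], "rot": [0, 0, 0], "fingers": 0},
    {"delta_pos": [0.954, 0.05, 0.08], "rot": [0, 0, 0], "fingers": 0},
    {"delta_pos": [0.954, 0.05, 0.08], "rot": [0, 0, 0], "fingers": 0},
    {"delta_pos": [0.954, 0.05, 0.08], "rot": [0, 0, 0], "fingers": 0},
    {"delta_pos": [0.954, 0.05, 0.08], "rot": [0, 0, 0], "fingers": 0},
    {"delta_pos": [0.954, 0.05, 0.08], "rot": [0, 0, 0], "fingers": 0},
    {"delta_pos": [0.954, 0.05, 0.08], "rot": [0, 0, 0], "fingers": 0},
    {"delta_pos": [0.954, 0.05, 0.08], "rot": [0, 0, 0], "fingers": 0},
    {"delta_pos": [0.477, 0.025, 0], "rot": [0, 0, 0], "fingers": 0},
    {"delta_pos": [0, 0, 0], "rot": [0, 0, 0], "fingers": 0},
    {"delta_pos": [0, 0, 0], "rot": [0, 0, 0], "fingers": 0},
    {"delta_pos": [0, 0, 0], "rot": [0, 0, 0], "fingers": 0}
  ]
}}

```text
clock: 24.25
tcp_pos: [0.4293, 0.0273, 0.1195]
orientation: [0.001, 0.229, 0.973, 0.0]
wrist_force: [0.1, 0.0, 0.4]
finger_gap: 0.0854
```

```bash
python3 - <<'E'
from h import *
p,d,c,W=look("w10",False)
w=top(W,d,c,.01,.06,(429,27),30); w=top(W,d,c,.03,.06,(429,27),30)
a,b,ang=rect(w[:,:2]); yaw=ang if b[0]>b[1] else ang+90
s=plan(a[0],a[1],14,yaw); print(s["tcp_pos"],s["finger_gap"])
E
```

```text
[228, 171, 42, 39, 1371] z 0.0319 (array([427.4,  26. ]), array([31.8, 26. ]), 63.7)
[228, 178, 42, 32, 1091] z 0.0359 (array([427.5,  26. ]), array([31.8, 25.9]), 63.7)
turn 1 [ 0.      0.0001 -0.0005] shift 6 [ 0.008 -0.015  0.879] mm [  0.9  -1.8 105.4]
[0.42916178 0.02724156 0.11942278] 0.08536096065579937
```

Emit:
{"method": "arm_command", "body": {
  "squeeze": 40,
  "rows": [
    {"delta_pos": [0.05, -0.09, 0.4], "rot": [0, 0, 0], "fingers": 0},
    {"delta_pos": [0, 0, 0.8], "rot": [0, 0, 0], "fingers": 0},
    {"delta_pos": [0, 0, 0.9], "rot": [0, 0, 0], "fingers": 0},
    {"delta_pos": [0, 0, 0.9], "rot": [0, 0, 0], "fingers": 0},
    {"delta_pos": [0, 0, 0.85], "rot": [0, 0, 0], "fingers": 0},
    {"delta_pos": [0, 0, 0.65], "rot": [0, 0, 0], "fingers": 0},
    {"delta_pos": [0, 0, 0.45], "rot": [0, 0, 0], "fingers": 0},
    {"delta_pos": [0, 0, 0.2], "rot": [0, 0, 0], "fingers": 0},
    {"delta_pos": [0, 0, 0.1], "rot": [0, 0, 0], "fingers": 0},
    {"delta_pos": [0, 0, 0], "rot": [0, 0, 0], "fingers": 1},
    {"delta_pos": [0, 0, 0], "rot": [0, 0, 0], "fingers": 1},
    {"delta_pos": [0, 0, 0], "rot": [0, 0, 0], "fingers": 1},
    {"delta_pos": [0, 0, 0], "rot": [0, 0, 0], "fingers": 1},
    {"delta_pos": [0, 0, 0], "rot": [0, 0, 0], "fingers": 1},
    {"delta_pos": [0, 0, 0], "rot": [0, 0, 0], "fingers": 1},
    {"delta_pos": [0, 0, 0], "rot": [0, 0, 0], "fingers": 1},
    {"delta_pos": [0, 0, 0], "rot": [0, 0, 0], "fingers": 1}
  ]
}}

```text
clock: 26.0
tcp_pos: [0.427, 0.0264, 0.0149]
orientation: [0.001, 0.229, 0.973, 0.0]
wrist_force: [-2.0, -0.4, 6.1]
finger_gap: 0.0308
```

```bash
python3 - <<'E'
from h import *
s=plan(628.8,263.2,110,97.2); print(s["tcp_pos"],s["finger_gap"],s["wrist_force"])
E
```

```text
turn 5 [ 0.      0.     -0.0187] shift 12 [-0.958  0.873 -0.396] mm [-229.9  209.6  -95.1]
[0.4270262  0.02643128 0.0148882 ] 0.030750906216373962 [-1.98247897 -0.37306443  6.11742716]
```

Emit:
{"method": "arm_command", "body": {
  "rows": [
    {"delta_pos": [0, 0, -0.4], "rot": [0, 0, 0], "fingers": 1},
    {"delta_pos": [0, 0, -0.9], "rot": [0, 0, 0], "fingers": 1},
    {"delta_pos": [0, 0, -0.95], "rot": [0, 0, 0], "fingers": 1},
    {"delta_pos": [0, 0, -0.95], "rot": [0, 0, 0], "fingers": 1},
    {"delta_pos": [0, 0, -0.95], "rot": [0, 0, -0.0187], "fingers": 1},
    {"delta_pos": [0, 0, -0.6], "rot": [0, 0, -0.0187], "fingers": 1},
    {"delta_pos": [0, 0, 0], "rot": [0, 0, -0.0187], "fingers": 1},
    {"delta_pos": [0, 0, 0], "rot": [0, 0, -0.0187], "fingers": 1},
    {"delta_pos": [0, 0, 0], "rot": [0, 0, -0.0187], "fingers": 1},
    {"delta_pos": [-0.479, 0.436, 0], "rot": [0, 0, 0], "fingers": 1},
    {"delta_pos": [-0.958, 0.873, 0], "rot": [0, 0, 0], "fingers": 1},
    {"delta_pos": [-0.958, 0.873, 0], "rot": [0, 0, 0], "fingers": 1},
    {"delta_pos": [-0.958, 0.873, 0], "rot": [0, 0, 0], "fingers": 1},
    {"delta_pos": [-0.958, 0.873, 0], "rot": [0, 0, 0], "fingers": 1},
    {"delta_pos": [-0.958, 0.873, 0], "rot": [0, 0, 0], "fingers": 1},
    {"delta_pos": [-0.958, 0.873, 0], "rot": [0, 0, 0], "fingers": 1},
    {"delta_pos": [-0.958, 0.873, 0], "rot": [0, 0, 0], "fingers": 1},
    {"delta_pos": [-0.958, 0.873, 0], "rot": [0, 0, 0], "fingers": 1},
    {"delta_pos": [-0.958, 0.873, 0], "rot": [0, 0, 0], "fingers": 1},
    {"delta_pos": [-0.958, 0.873, 0], "rot": [0, 0, 0], "fingers": 1}
  ]
}}

```text
clock: 28.0
tcp_pos: [0.6039, 0.2354, 0.109]
orientation: [-0.0, -0.061, 0.998, 0.0]
wrist_force: [0.9, -0.7, -0.1]
finger_gap: 0.0312
```

Emit:
{"method": "arm_command", "body": {
  "rows": [
    {"delta_pos": [-0.958, 0.873, 0], "rot": [0, 0, 0], "fingers": 1},
    {"delta_pos": [-0.479, 0.436, 0], "rot": [0, 0, 0], "fingers": 1},
    {"delta_pos": [0, 0, 0.3], "rot": [0, 0, 0], "fingers": 1},
    {"delta_pos": [0, 0, 0.8], "rot": [0, 0, 0], "fingers": 1},
    {"delta_pos": [0, 0, 0.6], "rot": [0, 0, 0], "fingers": 1},
    {"delta_pos": [0, 0, 0.3], "rot": [0, 0, 0], "fingers": 1},
    {"delta_pos": [0, 0, 0], "rot": [0, 0, 0], "fingers": 1},
    {"delta_pos": [0, 0, 0], "rot": [0, 0, 0], "fingers": 1},
    {"delta_pos": [0, 0, 0], "rot": [0, 0, 0], "fingers": 1}
  ]
}}

```text
clock: 28.9
tcp_pos: [0.629, 0.2631, 0.0703]
orientation: [0.001, -0.062, 0.998, 0.0]
wrist_force: [1.4, 0.5, -0.7]
finger_gap: 0.0313
```

```bash
python3 - <<'E'
from h import *
s=plan(628.8,263.2,18,97.2); print(s["tcp_pos"],s["finger_gap"],s["wrist_force"])
p,d,c,W=look("w11")
top(W,d,c,.006,.015,(640,265),70);top(W,d,c,.032,.045,(665,267),30)
E
```

```text
turn 1 [ 0.      0.0002 -0.0001] shift 3 [0.003 0.003 0.871] mm [ 0.2  0.2 52.3]
[0.62899079 0.26305202 0.07025216] 0.031277301525163 [ 1.44586382  0.54955944 -0.74649101]
[210, 170, 86, 66, 1887] z 0.0114 (array([625.5, 263.1]), array([48.8, 58.2]), 6.9)
[236, 293, 32, 4, 104] z 0.0361 (array([681.7, 269.9]), array([ 3.6, 21.1]), 8.3)
```

View pics/w11.png

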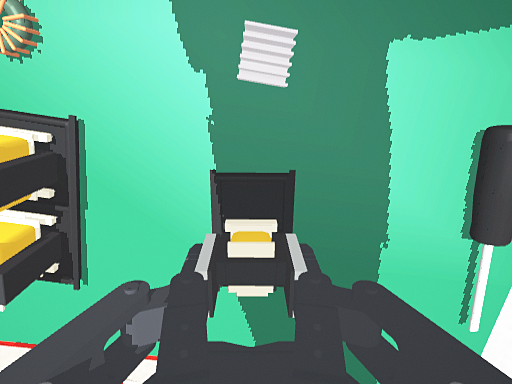

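The small part is centred too: tray columns 210–295, part 251. Lowering.

Emit:
{"method": "arm_command", "body": {
  "rows": [
    {"delta_pos": [0, 0, 0.4], "rot": [0, 0, 0], "fingers": 1},
    {"delta_pos": [0, 0, 0.7], "rot": [0, 0, 0], "fingers": 1},
    {"delta_pos": [0, 0, 0.6], "rot": [0, 0, 0], "fingers": 1},
    {"delta_pos": [0, 0, 0.4], "rot": [0, 0, 0], "fingers": 1},
    {"delta_pos": [0, 0, 0.25], "rot": [0, 0, 0], "fingers": 1},
    {"delta_pos": [0, 0, 0.1], "rot": [0, 0, 0], "fingers": 1},
    {"delta_pos": [0, 0, 0.05], "rot": [0, 0, 0], "fingers": 1},
    {"delta_pos": [0, 0, 0.05], "rot": [0, 0, 0], "fingers": 1},
    {"delta_pos": [0, 0, 0.02], "rot": [0, 0, 0], "fingers": 1},
    {"delta_pos": [0, 0, 0], "rot": [0, 0, 0], "fingers": 1}
  ]
}}

```text
clock: 29.95
tcp_pos: [0.6287, 0.2632, 0.0183]
orientation: [0.0, -0.063, 0.998, 0.0]
wrist_force: [0.3, 1.3, -0.8]
finger_gap: 0.0314
```

Emit:
{"method": "arm_command", "body": {
  "rows": [
    {"delta_pos": [0, 0, 0.03], "rot": [0, 0, 0], "fingers": 1},
    {"delta_pos": [0, 0, 0.03], "rot": [0, 0, 0], "fingers": 1},
    {"delta_pos": [0, 0, 0], "rot": [0, 0, 0], "fingers": 1}
  ]
}}

```text
clock: 30.25
tcp_pos: [0.6289, 0.2632, 0.018]
orientation: [0.001, -0.063, 0.998, 0.0]
wrist_force: [-1.9, -0.7, 5.7]
finger_gap: 0.031
```

Contact is felt, so I release, lift and look.

Emit:
{"method": "arm_command", "body": {
  "rows": [
    {"delta_pos": [0, 0, 0], "rot": [0, 0, 0], "fingers": 0},
    {"delta_pos": [0, 0, 0], "rot": [0, 0, 0], "fingers": 0},
    {"delta_pos": [0, 0, 0], "rot": [0, 0, 0], "fingers": 0},
    {"delta_pos": [0, 0, 0], "rot": [0, 0, 0], "fingers": 0},
    {"delta_pos": [0, 0, -0.3], "rot": [0, 0, 0], "fingers": 0},
    {"delta_pos": [0, 0, -0.9], "rot": [0, 0, 0], "fingers": 0},
    {"delta_pos": [0, 0, -0.9], "rot": [0, 0, 0], "fingers": 0},
    {"delta_pos": [0, 0, -0.9], "rot": [0, 0, 0], "fingers": 0},
    {"delta_pos": [0, 0, -0.9], "rot": [0, 0, 0], "fingers": 0},
    {"delta_pos": [0, 0, -0.9], "rot": [0, 0, 0], "fingers": 0},
    {"delta_pos": [0, 0, -0.9], "rot": [0, 0, 0], "fingers": 0},
    {"delta_pos": [0, 0, -0.3], "rot": [0, 0, 0], "fingers": 0},
    {"delta_pos": [0, 0, 0], "rot": [0, 0, 0], "fingers": 0}
  ]
}}

```text
clock: 31.55
tcp_pos: [0.6293, 0.2633, 0.1381]
orientation: [0.001, -0.063, 0.998, 0.0]
wrist_force: [-0.1, -0.2, -0.4]
finger_gap: 0.0853
```

```bash
python3 - <<'E'
from h import *
s=plan(464,321,120,109); print(s["tcp_pos"],s["finger_gap"])
p,d,c,W=look("w12",False)
top(W,d,c,.02,.06,(629,263),24)
E
```

```text
turn 2 [ 0.      0.0002 -0.0164] shift 8 [0.859 0.677 0.113] mm [137.5 108.4  18.1]
[0.62926642 0.26329185 0.13811213] 0.08530037897258014
[231, 172, 39, 33, 1070] z 0.0376 (array([629.7, 262.6]), array([26.3, 31.8]), 7.3)
```

Emit:
{"method": "arm_command", "body": {
  "rows": [
    {"delta_pos": [0, 0, 0], "rot": [0, 0, -0.0164], "fingers": 0},
    {"delta_pos": [0, 0, 0], "rot": [0, 0, -0.0164], "fingers": 0},
    {"delta_pos": [0.43, 0.338, 0], "rot": [0, 0, 0], "fingers": 0},
    {"delta_pos": [0.859, 0.677, 0.13], "rot": [0, 0, 0], "fingers": 0},
    {"delta_pos": [0.859, 0.677, 0.13], "rot": [0, 0, 0], "fingers": 0},
    {"delta_pos": [0.859, 0.677, 0.13], "rot": [0, 0, 0], "fingers": 0},
    {"delta_pos": [0.859, 0.677, 0.13], "rot": [0, 0, 0], "fingers": 0},
    {"delta_pos": [0.859, 0.677, 0.13], "rot": [0, 0, 0], "fingers": 0},
    {"delta_pos": [0.859, 0.677, 0.13], "rot": [0, 0, 0], "fingers": 0},
    {"delta_pos": [0.859, 0.677, 0.13], "rot": [0, 0, 0], "fingers": 0},
    {"delta_pos": [0.43, 0.338, 0], "rot": [0, 0, 0], "fingers": 0},
    {"delta_pos": [0, 0, 0], "rot": [0, 0, 0], "fingers": 0},
    {"delta_pos": [0, 0, 0], "rot": [0, 0, 0], "fingers": 0},
    {"delta_pos": [0, 0, 0], "rot": [0, 0, 0], "fingers": 0}
  ]
}}

```text
clock: 33.0
tcp_pos: [0.4643, 0.3206, 0.1187]
orientation: [0.001, -0.164, 0.986, 0.0]
wrist_force: [-0.4, -0.2, -0.6]
finger_gap: 0.0853
```

```bash
python3 - <<'E'
from h import *
p,d,c,W=look("w13")
w=top(W,d,c,.035,.06,(464,321),35); w=top(W,d,c,.01,.06,(464,321),35)
a,b,ang=rect(w[:,:2]); yaw=ang if b[0]>b[1] else ang+90
s=plan(a[0],a[1],8,yaw); print(s["tcp_pos"],s["finger_gap"])
E
```

```text
[234, 176, 38, 44, 1624] z 0.0426 (array([462.8, 321.2]), array([34.5, 28.2]), 18.1)
[227, 167, 52, 53, 2314] z 0.0366 (array([462.7, 321.1]), array([34.4, 41.6]), 18.9)
turn 1 [0.     0.0001 0.0001] shift 6 [0.011 0.009 0.922] mm [  1.3   1.  110.6]
[0.46430199 0.32055569 0.11862081] 0.08497219538398704
```

View pics/w13.png

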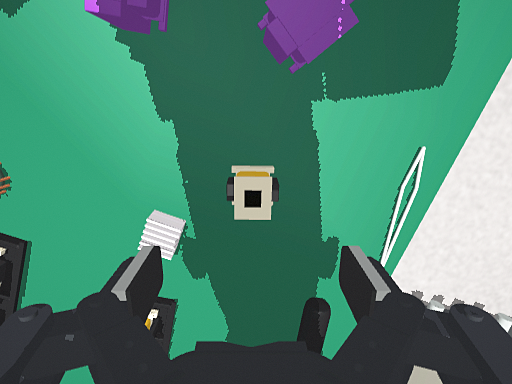

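The bare bobbin at (252,195) with stumps on both sides confirms this is the broken one. Descending to grasp.

Emit:
{"method": "arm_command", "body": {
  "rows": [
    {"delta_pos": [0.065, 0.05, 0.4], "rot": [0, 0, 0], "fingers": 0},
    {"delta_pos": [0, 0, 0.8], "rot": [0, 0, 0], "fingers": 0},
    {"delta_pos": [0, 0, 0.95], "rot": [0, 0, 0], "fingers": 0},
    {"delta_pos": [0, 0, 0.95], "rot": [0, 0, 0], "fingers": 0},
    {"delta_pos": [0, 0, 0.95], "rot": [0, 0, 0], "fingers": 0},
    {"delta_pos": [0, 0, 0.7], "rot": [0, 0, 0], "fingers": 0},
    {"delta_pos": [0, 0, 0.45], "rot": [0, 0, 0], "fingers": 0},
    {"delta_pos": [0, 0, 0.23], "rot": [0, 0, 0], "fingers": 0},
    {"delta_pos": [0, 0, 0.1], "rot": [0, 0, 0], "fingers": 0},
    {"delta_pos": [0, 0, 0], "rot": [0, 0, 0], "fingers": 1},
    {"delta_pos": [0, 0, 0], "rot": [0, 0, 0], "fingers": 1},
    {"delta_pos": [0, 0, 0], "rot": [0, 0, 0], "fingers": 1},
    {"delta_pos": [0, 0, 0], "rot": [0, 0, 0], "fingers": 1},
    {"delta_pos": [0, 0, 0], "rot": [0, 0, 0], "fingers": 1},
    {"delta_pos": [0, 0, 0], "rot": [0, 0, 0], "fingers": 1},
    {"delta_pos": [0, 0, 0], "rot": [0, 0, 0], "fingers": 1}
  ]
}}

```text
clock: 34.65
tcp_pos: [0.4623, 0.3216, 0.0089]
orientation: [0.001, -0.165, 0.986, 0.0]
wrist_force: [-1.8, -1.2, 5.9]
finger_gap: 0.0408
```

```bash
python3 - <<'E'
from h import *
s=plan(505,-381.4,230,96.6); print(s["tcp_pos"],s["finger_gap"],s["wrist_force"])
z=np.load("top0.npz"); W=world(z["d"],z)
w=top(W,z["d"],z,.115,.135,(505,-381),130)
# flap: bright metal on the box top
p=z["p"]; cv2.imwrite("pics/boxcrop.png",cv2.resize(p[140:225,325:420],None,fx=6,fy=6))
E
```

```text
turn 2 [0.     0.0001 0.0172] shift 37 [ 0.052 -0.95  -0.299] mm [  38.4 -703.3 -221.1]
[0.46228133 0.3216008  0.00887572] 0.04079719325898715 [-1.77287157 -1.19782928  5.855421  ]
[341, 154, 68, 56, 2958] z 0.1208 (array([ 505. , -381.4]), array([150. , 182.7]), 6.6)
```

View pics/boxcrop.png

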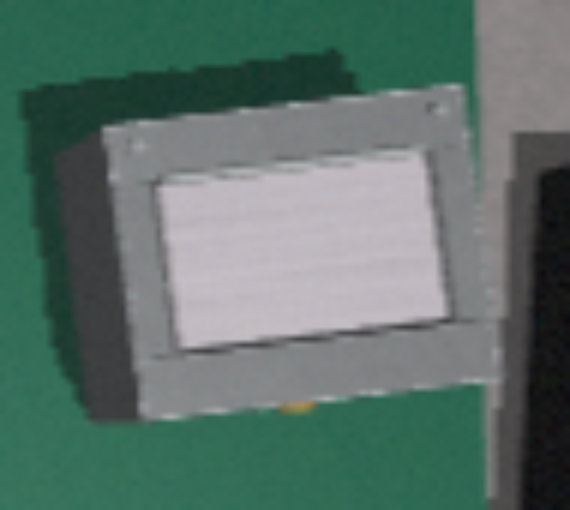

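The crop shows the grey box with the bare flap centred at about (305,250), and the brass lock on the near (lower) side. So the hinge is on the far side and the box yaw is 6.6°. The size of 150×182 mm agrees. Now lift and carry.

Emit:
{"method": "arm_command", "body": {
  "rows": [
    {"delta_pos": [0, 0, -0.4], "rot": [0, 0, 0], "fingers": 1},
    {"delta_pos": [0, 0, -0.9], "rot": [0, 0, 0], "fingers": 1},
    {"delta_pos": [0, 0, -0.95], "rot": [0, 0, 0], "fingers": 1},
    {"delta_pos": [0, 0, -0.95], "rot": [0, 0, 0], "fingers": 1},
    {"delta_pos": [0, 0, -0.95], "rot": [0, 0, 0.0172], "fingers": 1},
    {"delta_pos": [0, 0, -0.95], "rot": [0, 0, 0.0172], "fingers": 1},
    {"delta_pos": [0.03, -0.5, -0.4], "rot": [0, 0, 0], "fingers": 1},
    {"delta_pos": [0.052, -0.95, -0.2], "rot": [0, 0, 0], "fingers": 1},
    {"delta_pos": [0.052, -0.95, -0.2], "rot": [0, 0, 0], "fingers": 1},
    {"delta_pos": [0.052, -0.95, -0.2], "rot": [0, 0, 0], "fingers": 1},
    {"delta_pos": [0.052, -0.95, -0.2], "rot": [0, 0, 0], "fingers": 1},
    {"delta_pos": [0.052, -0.95, -0.2], "rot": [0, 0, 0], "fingers": 1},
    {"delta_pos": [0.052, -0.95, -0.2], "rot": [0, 0, 0], "fingers": 1},
    {"delta_pos": [0.052, -0.95, -0.2], "rot": [0, 0, 0], "fingers": 1},
    {"delta_pos": [0.052, -0.95, -0.2], "rot": [0, 0, 0], "fingers": 1},
    {"delta_pos": [0.052, -0.95, -0.2], "rot": [0, 0, 0], "fingers": 1},
    {"delta_pos": [0.052, -0.95, -0.2], "rot": [0, 0, 0], "fingers": 1},
    {"delta_pos": [0.052, -0.95, -0.2], "rot": [0, 0, 0], "fingers": 1},
    {"delta_pos": [0.052, -0.95, -0.2], "rot": [0, 0, 0], "fingers": 1},
    {"delta_pos": [0.052, -0.95, -0.2], "rot": [0, 0, 0], "fingers": 1}
  ]
}}

```text
clock: 36.65
tcp_pos: [0.4764, 0.063, 0.1695]
orientation: [-0.001, -0.059, 0.998, -0.0]
wrist_force: [-0.1, -1.0, -0.7]
finger_gap: 0.0414
```

Emit:
{"method": "arm_command", "body": {
  "rows": [
    {"delta_pos": [0.052, -0.95, -0.2], "rot": [0, 0, 0], "fingers": 1},
    {"delta_pos": [0.052, -0.95, -0.2], "rot": [0, 0, 0], "fingers": 1},
    {"delta_pos": [0.052, -0.95, -0.2], "rot": [0, 0, 0], "fingers": 1},
    {"delta_pos": [0.052, -0.95, -0.2], "rot": [0, 0, 0], "fingers": 1},
    {"delta_pos": [0.052, -0.95, -0.2], "rot": [0, 0, 0], "fingers": 1},
    {"delta_pos": [0.052, -0.95, -0.2], "rot": [0, 0, 0], "fingers": 1},
    {"delta_pos": [0.052, -0.95, -0.2], "rot": [0, 0, 0], "fingers": 1},
    {"delta_pos": [0.052, -0.95, -0.2], "rot": [0, 0, 0], "fingers": 1},
    {"delta_pos": [0.052, -0.95, -0.2], "rot": [0, 0, 0], "fingers": 1},
    {"delta_pos": [0.052, -0.95, -0.2], "rot": [0, 0, 0], "fingers": 1},
    {"delta_pos": [0.052, -0.95, -0.2], "rot": [0, 0, 0], "fingers": 1},
    {"delta_pos": [0.052, -0.95, -0.2], "rot": [0, 0, 0], "fingers": 1},
    {"delta_pos": [0.052, -0.95, -0.2], "rot": [0, 0, 0], "fingers": 1},
    {"delta_pos": [0.052, -0.95, 0], "rot": [0, 0, 0], "fingers": 1},
    {"delta_pos": [0.052, -0.95, 0], "rot": [0, 0, 0], "fingers": 1},
    {"delta_pos": [0.052, -0.95, 0], "rot": [0, 0, 0], "fingers": 1},
    {"delta_pos": [0.03, -0.5, 0], "rot": [0, 0, 0], "fingers": 1},
    {"delta_pos": [0, 0, 0], "rot": [0, 0, 0], "fingers": 1},
    {"delta_pos": [0, 0, 0], "rot": [0, 0, 0], "fingers": 1}
  ]
}}

```text
clock: 38.55
tcp_pos: [0.496, -0.2494, 0.2216]
orientation: [-0.0, -0.058, 0.998, 0.0]
wrist_force: [-0.0, 1.1, -1.0]
finger_gap: 0.0413
```

```bash
python3 - <<'E'
from h import *
s=plan(505,-381.4,180,96.6); print(s["tcp_pos"],s["finger_gap"],s["wrist_force"])
p,d,c,W=look("w14")
top(W,d,c,.112,.135,(505,-381),130)
E
```

```text
turn 1 [ 0.0002 -0.0001  0.    ] shift 7 [ 0.045 -0.944  0.297] mm [   6.2 -132.2   41.6]
[ 0.49600067 -0.24935583  0.22163084] 0.04127020449011722 [-0.04096823  1.05051096 -0.97557377]
[0, 87, 203, 176, 33548] z 0.1216 (array([ 504.6, -383.3]), array([150. , 180.3]), 6.7)
```

View pics/w14.png

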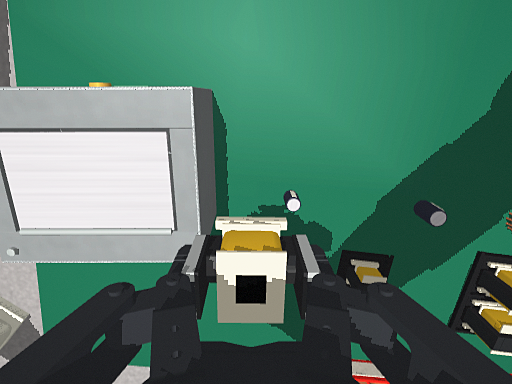

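The box is at left with the lock above (near side). The wrist view puts its centre at (504.6,−382.5) and its top at 0.122 m. I'll move over it.

Emit:
{"method": "arm_command", "body": {
  "rows": [
    {"delta_pos": [0.022, -0.47, 0], "rot": [0, 0, 0], "fingers": 1},
    {"delta_pos": [0.045, -0.95, 0.1], "rot": [0, 0, 0], "fingers": 1},
    {"delta_pos": [0.045, -0.95, 0.1], "rot": [0, 0, 0], "fingers": 1},
    {"delta_pos": [0.045, -0.95, 0.1], "rot": [0, 0, 0], "fingers": 1},
    {"delta_pos": [0.045, -0.95, 0.1], "rot": [0, 0, 0], "fingers": 1},
    {"delta_pos": [0.045, -0.95, 0.1], "rot": [0, 0, 0], "fingers": 1},
    {"delta_pos": [0.045, -0.95, 0.1], "rot": [0, 0, 0], "fingers": 1},
    {"delta_pos": [0.022, -0.5, 0.1], "rot": [0, 0, 0], "fingers": 1},
    {"delta_pos": [0, 0, 0], "rot": [0, 0, 0], "fingers": 1},
    {"delta_pos": [0, 0, 0], "rot": [0, 0, 0], "fingers": 1},
    {"delta_pos": [0, 0, 0], "rot": [0, 0, 0], "fingers": 1}
  ]
}}

```text
clock: 39.7
tcp_pos: [0.5053, -0.3821, 0.208]
orientation: [-0.0, -0.058, 0.998, 0.0]
wrist_force: [-0.5, -0.6, -0.9]
finger_gap: 0.041
```

```bash
python3 - <<'E'
from h import *
s=plan(504.6,-382.4,70,96.6); print(s["tcp_pos"],s["finger_gap"],s["wrist_force"])
E
```

```text
turn 1 [ 0.0001 -0.      0.0001] shift 8 [ 0.005 -0.001  0.862] mm [  0.8  -0.2 138. ]
[ 0.50534197 -0.3821476   0.20799558] 0.041042829326266746 [-0.53322142 -0.59583307 -0.87218013]
```

Emit:
{"method": "arm_command", "body": {
  "squeeze": 60,
  "rows": [
    {"delta_pos": [0.04, 0, 0.5], "rot": [0, 0, 0], "fingers": 1},
    {"delta_pos": [0, 0, 0.9], "rot": [0, 0, 0], "fingers": 1},
    {"delta_pos": [0, 0, 0.9], "rot": [0, 0, 0], "fingers": 1},
    {"delta_pos": [0, 0, 0.7], "rot": [0, 0, 0], "fingers": 1},
    {"delta_pos": [0, 0, 0.5], "rot": [0, 0, 0], "fingers": 1},
    {"delta_pos": [0, 0, 0.4], "rot": [0, 0, 0], "fingers": 1},
    {"delta_pos": [0, 0, 0.4], "rot": [0, 0, 0], "fingers": 1},
    {"delta_pos": [0, 0, 0.4], "rot": [0, 0, 0], "fingers": 1},
    {"delta_pos": [0, 0, 0.4], "rot": [0, 0, 0], "fingers": 1},
    {"delta_pos": [0, 0, 0.4], "rot": [0, 0, 0], "fingers": 1},
    {"delta_pos": [0, 0, 0.4], "rot": [0, 0, 0], "fingers": 1},
    {"delta_pos": [0, 0, 0.4], "rot": [0, 0, 0], "fingers": 1},
    {"delta_pos": [0, 0, 0.4], "rot": [0, 0, 0], "fingers": 1},
    {"delta_pos": [0, 0, 0.2], "rot": [0, 0, 0], "fingers": 1},
    {"delta_pos": [0, 0, 0], "rot": [0, 0, 0], "fingers": 1},
    {"delta_pos": [0, 0, 0], "rot": [0, 0, 0], "fingers": 1}
  ]
}}

```text
clock: 41.3
tcp_pos: [0.5039, -0.3824, 0.0692]
orientation: [-0.001, -0.058, 0.998, 0.001]
wrist_force: [-2.2, 0.1, -1.0]
finger_gap: 0.0406
```

Emit:
{"method": "arm_command", "body": {
  "rows": [
    {"delta_pos": [0, 0, 0], "rot": [0, 0, 0], "fingers": 0.18},
    {"delta_pos": [0, 0, 0], "rot": [0, 0, 0], "fingers": 0.18},
    {"delta_pos": [0, 0, 0], "rot": [0, 0, 0], "fingers": 0.18},
    {"delta_pos": [0, 0, 0], "rot": [0, 0, 0], "fingers": 0.18},
    {"delta_pos": [0, 0, 0], "rot": [0, 0, 0], "fingers": 0.18},
    {"delta_pos": [0, 0, 0], "rot": [0, 0, 0], "fingers": 0.18},
    {"delta_pos": [0, 0, 0], "rot": [0, 0, 0], "fingers": 0.18},
    {"delta_pos": [0, 0, 0], "rot": [0, 0, 0], "fingers": 0.18},
    {"delta_pos": [0, 0, 0], "rot": [0, 0, 0], "fingers": 0.18},
    {"delta_pos": [0, 0, 0], "rot": [0, 0, 0], "fingers": 0.18}
  ]
}}

```text
clock: 42.3
tcp_pos: [0.5049, -0.383, 0.0701]
orientation: [0.0, -0.058, 0.998, -0.0]
wrist_force: [-1.5, -1.8, 1.5]
finger_gap: 0.0697
```

```bash
python3 - <<'E'
from h import *
p,d,c,W=look("w15"); print(env.get_state()["wrist_force"])
E
```

```text
[-1.25995144 -1.67277785  1.62862037]
```

View pics/w15.png

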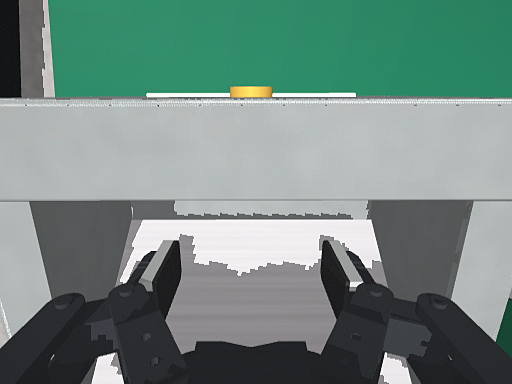

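The part is no longer between the fingers (165–345, 250–330); only the opened flap shows, so it slid into the box. Rising straight up so the flap can shut.

Emit:
{"method": "arm_command", "body": {
  "rows": [
    {"delta_pos": [0, 0, -0.3], "rot": [0, 0, 0], "fingers": 0.18},
    {"delta_pos": [0, 0, -0.4], "rot": [0, 0, 0], "fingers": 0.18},
    {"delta_pos": [0, 0, -0.4], "rot": [0, 0, 0], "fingers": 0.18},
    {"delta_pos": [0, 0, -0.4], "rot": [0, 0, 0], "fingers": 0.18},
    {"delta_pos": [0, 0, -0.4], "rot": [0, 0, 0], "fingers": 0.18},
    {"delta_pos": [0, 0, -0.4], "rot": [0, 0, 0], "fingers": 0.18},
    {"delta_pos": [0, 0, -0.4], "rot": [0, 0, 0], "fingers": 0.18},
    {"delta_pos": [0, 0, -0.4], "rot": [0, 0, 0], "fingers": 0.18},
    {"delta_pos": [0, 0, -0.9], "rot": [0, 0, 0], "fingers": 0.18},
    {"delta_pos": [0, 0, -0.9], "rot": [0, 0, 0], "fingers": 0.18},
    {"delta_pos": [0, 0, -0.9], "rot": [0, 0, 0], "fingers": 0.18},
    {"delta_pos": [0, 0, -0.9], "rot": [0, 0, 0], "fingers": 0.18},
    {"delta_pos": [0, 0, -0.9], "rot": [0, 0, 0], "fingers": 0.18},
    {"delta_pos": [0, 0, -0.9], "rot": [0, 0, 0], "fingers": 0.18},
    {"delta_pos": [0, 0, -0.9], "rot": [0, 0, 0], "fingers": 0},
    {"delta_pos": [0, 0, 0], "rot": [0, 0, 0], "fingers": 0},
    {"delta_pos": [0, 0, 0], "rot": [0, 0, 0], "fingers": 0},
    {"delta_pos": [0, 0, 0], "rot": [0, 0, 0], "fingers": 0},
    {"delta_pos": [0, 0, 0], "rot": [0, 0, 0], "fingers": 0}
  ]
}}

```text
clock: 44.25
tcp_pos: [0.5042, -0.3825, 0.2565]
orientation: [-0.001, -0.058, 0.998, 0.001]
wrist_force: [0.2, -1.0, 0.7]
finger_gap: 0.0853
```

```bash
python3 - <<'E'
from h import *
p,d,c,W=look("w16",False)
R=np.radians(6.6); q=(W[...,:2]*1000-[504.6,-382.4])@np.array([[np.cos(R),-np.sin(R)],[np.sin(R),np.cos(R)]])
m=(abs(q[...,0])<38)&(abs(q[...,1])<60)&(W[...,2]<.15); print("flap z",np.percentile(W[m][:,2],[1,50,99]).round(4),m.sum())
P,D,C=grab("top"); V=world(D,C)
for n,xy,lo in(("L",(616,101),.055),("M",(628,-85),.04),("S",(629,263),.032)): print(n); top(V,D,C,lo,.08,xy,28)
S,_,_=grab("scene"); cv2.imwrite("pics/fin.png",np.hstack([P[100:300,80:420],cv2.resize(S,(512,384))[92:292,100:440]]))
E
```

```text
flap z [0.0048 0.1209 0.1225] 10128
L
[208, 143, 17, 13, 161] z 0.0621 (array([616.6, 101.6]), array([39.4, 51.5]), 0.3)
M
[268, 141, 13, 11, 117] z 0.0482 (array([627.5, -84. ]), array([33.5, 39. ]), 1.4)
S
[163, 142, 11, 9, 65] z 0.0386 (array([630.4, 263.8]), array([25.6, 31.5]), 9.6)
```

View pics/fin.png

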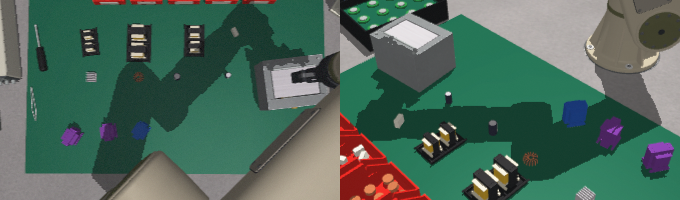

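The picture shows all three trays filled, the flap shut, and the blue and purple parts untouched. A few low depth pixels fell inside the flap region, so I'll check where they are.

```bash
python3 - <<'E'
from h import *
z=np.load("w16.npz"); d=z["d"]; W=world(d,z)
R=np.radians(6.6); q=(W[...,:2]*1000-[504.6,-382.4])@np.array([[np.cos(R),-np.sin(R)],[np.sin(R),np.cos(R)]])
m=(abs(q[...,0])<38)&(abs(q[...,1])<60)&(W[...,2]<.115)
v,u=np.nonzero(m); print(m.sum(),u.min(),u.max(),v.min(),v.max(),np.percentile(q[m],[0,50,100],axis=0).round(0).tolist(),np.percentile(W[m][:,2],[0,50,100]))
f=(abs(q[...,0])<38)&(abs(q[...,1])<60)&(abs(W[...,2]-.12)<.02)
print("tilt across q0:",[round(float(np.median(W[f&(abs(q[...,0]-a)<4)][:,2])),4) for a in(-34,-20,0,20,30)])
cv2.imwrite("pics/w16.png",z["p"])
E
```

```text
282 204 297 133 135 [[-35.0, -60.0], [-29.0, -0.0], [-27.0, 59.0]] [0.00310627 0.00511812 0.04718588]
tilt across q0: [0.121, 0.121, 0.121, 0.1209, 0.1209]
```

View pics/w16.png

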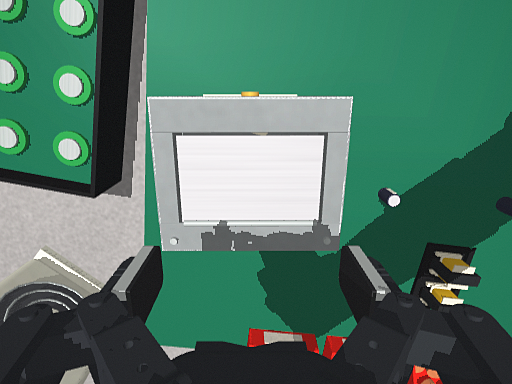

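The flap is shut and level at 0.121 m along its whole depth. The low pixels (rows 133–135) are the slit at the lock side, and a yellow glint of the part shows inside at (262,133). Handing in.

```bash
python3 -c "
from workcell import env
print(env.get_state()['clock']); print(env.hand_in())"
```

```text
44.4
the job is handed in; nothing more can be done
None
```

The job is done and handed in at 44.4 s. All three sound transformers stand in their own pockets, and the broken one is in the reject box with the flap shut.

- **Sound transformers:** I placed the large, medium and small ones in that order, each lowered until light contact (about 4–6 N upward at the wrist) before letting go. Close wrist views put each within about 1 mm and 0.5° of its pocket, with the tops at the right heights. The coarser final top view gave centres within about 2 mm. Its angles were up to about 2.5° off the wrist readings, from only a few pixels per part.
- **Broken transformer:** I pushed it through the flap and released it inside. The flap then read level at 0.121 m across its whole depth, matching the box top at 0.122 m. A few low depth readings over the flap came from the narrow slit on the lock side, where a yellow glint that looks like the part shows inside.
- **Other checks:** The blue and purple look-alikes were untouched. No wrist force I read went above about 7 N. The robot was clear of everything at hand-in.
- **Failed calls:** My first two move calls were refused for missing keys and moved nothing. No other check failed.

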